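# Hang the auger on the free fork of the tool carousel

### The arm

A 6-joint arm with a two-finger parallel gripper is mounted at the origin on the work surface. World frame = base frame: x ahead of the robot, y to its left, z up, the work surface at z = 0. Lengths are in m, angles in rad, forces in N, time in s.
With the tool pointing down it reaches from about 0.375 to 0.9 m from the base axis. Payload 3.1 kg.
Tool frame: the origin (TCP) lies midway between the tips of the shut fingers; the grasp point (between the pads) lies grip_point_offset behind it (grip_point_offset is the distance from the TCP to the grasp point, in m); y points along the fingers, z is the direction in which the jaws open and shut, and the axes are right-handed (so a half turn about y gives the same grasp; the last joint's range is limited). The gripper opens to 87 mm and grips with 3 to 60 N. Pads are 19 mm wide; open, the fingers measure 117 mm over their backs; the gripper's body (75 mm by 190 mm) begins 51 mm behind the grasp point.
Start: joints at [0.942, 0.527, 1.433, -0, 1.181, -0.178], TCP at [0.272, 0.563, 0.223] pointing down, gripper open.
Joint ranges: [-3.08, 3.08], [-0.75, 2.2], [0.22, 2.44], [-1.43, 4.57], [0, 2.65], [-2.85, 2.85]. Speed limits (rad/s): [2.79, 2.79, 3.14, 3.14, 3.14, 3.14].

### API

Orientations are given as a unit quaternion [x, y, z, w].
In Python, from rig import * gives the robot as it stands.
- The arm moves only by the tool jog_arm, never from a script. Its argument "increments" is a list that holds one entry, the list of rows, each a list of 7 numbers: the turn, a rotation vector about the world's x, y, z in degrees, then the shift along the world's x, y, z in m, then the closure, from -1 (fully open) to 1 (shut), so that 0 is half open. In form: [[[rx, ry, rz, x, y, z, jaw], ...]]. A call has 1 to 8 rows; each row is the pose to reach, as a shift and turn from the pose measured when the call began; what a row does not reach only later rows make up. A row lasts 1/10 s, in which the tool goes at most 50 mm and 8.59 degrees, less where a joint would pass 70% of its speed; a pose out of reach is approached as far as the arm can. A call with a gripper value outside its range is refused whole. The fingers move at their own pace and stop on an object; "squeeze" is the grip in N (left out, the last holds). Time passes only in rows, so rows that repeat a pose let the fingers close. It gives the time, the measured TCP pose, the force and the opening at its end, in the units of the state.
- get_obs(): the state, without advancing time (a new reading comes with each control period).
- camera(name): name is "scene" or "top" or "wrist"; returns the picture (480x640x3 uint8, red, green, blue); there is no depth.
- camera_info(name): a dict with "K" (3x3 intrinsics, pixels), "k1" (the pictures are not rectified: a ray, as slopes to the right and down, at radius r is drawn at 1 + k1 r^2 times it, then the intrinsics apply), "R" (3x3) and "t" (3): a world point X has camera coordinates R X + t. Camera axes: x right, y down, z forward; pixel columns grow to the right and rows downward; lengths in m; the calibration is good to about 2 mm. A picture is of the moment at which its call begins: read the wrist's pose just before it. camera_info takes no time and is no camera call; for the wrist camera it gives the pose at the moment of the call.
- hand_in(): hands the job in, once; it reports no verdict.
The state is a dict: "time": time; "q": joint angles; "joint_velocities": joint speeds; "joint_torque": joint torques, N m; "position": TCP position; "tool_rot": TCP orientation; "ft_force": force on the tool from outside, world axes, zero at the start; "moment": the same for the moment, N m; "grip_width": finger opening in m.
Only numpy, scipy, OpenCV 4.12 (cv2) and the standard library are available. Lean on these libraries where they do the work, as an engineer would, in place of code of your own. Each camera call takes 0.05 s, during which the arm holds its last target.

### The job

Turn the tool carousel by its red peg until the empty orange fork stands over the yellow arrow on the foot. Then take the orange-handled auger out of its block and hang it on that fork: handle across both prongs, pressed straight down through the spring clips until it bottoms, with a firm push of about 15 newtons and always less than 25. Let go and leave it hanging there, the fork still over the arrow and the other things on the bench where they were.

Things in the scene. Friction and masses are not known exactly. Their poses are not given: they have to be found in the camera images.
- mark (a point): Point on the yellow arrow on top of the carousel's fixed round wooden foot (280 mm across, 12 mm thick), 130 mm out from the carousel's vertical axis; its x axis points outward along the arrow, z up. The carousel's axis passes 130 mm behind it (along its -x).
- carousel (a joint): Angle of the carousel about its vertical axis, counter-clockwise from above: 0 (or a full turn, 6.283) when the empty fork stands exactly over the arrow. It turns freely in both directions and stays where it is left (friction about 0.3 Nm).
- fork (a point): Empty orange fork at the carousel's edge; x outward from the axis, y along a hung handle, z up. The point, 130 mm from the axis and 200 mm up, is where a seated handle's axis lies at the fork's middle setting. The fork was set by hand up to 8 mm higher or lower; no listed point shows this: feel for it. Once bottomed, it gives about 1 mm per 4.5 N.
- peg (a point): Red upright turning peg, an 18 mm sleeve that spins freely on its pin, on the carousel's wooden disc, 58 mm from the axis, opposite the empty fork. The point is on its axis, 260 mm above the bench, 20 mm below its top. All else there is below 235 mm. The three other forks hold similar augers fixed to the carousel, handles 200 mm up, 120 mm long, across the radius.
- auger_handle (a point): T-shaped auger with an orange handle, loose: the point is the middle of the handle, a round bar 24 mm thick and 120 mm long along y; a steel shank 12 mm thick runs from it straight down (-z) to its end 125 mm below. Weight about 0.25 kg. At the start it stands upright in the block, the handle's middle 135 mm above the bench.
- block: Fixed wooden bit block, 75 mm by 150 mm (x by y), 60 mm high, origin at the centre of its underside. The auger's shank stands 50 mm deep in its middle hole (14 mm wide).
- glue: Bystander: white glue bottle with a red cap, 52 mm across, 130 mm high, origin under its centre.
- tin: Bystander: brass-coloured tin of wax, 70 mm across, 36 mm high, origin under its centre.
- plane: Bystander: small wooden plane, 150 mm long (x), 50 mm wide, 60 mm high, origin under its centre.
- fork_end (a point): Between the upturned ends of the fork's two prongs (at middle setting). Prongs point outward, 68 mm apart, 56 mm clear between them, open outward, so shank and fingers fit; a steel plate closes the inner end 50 mm inward of the fork point. The ends lean outward, tips 24 mm above a seated handle's axis: to pass over them inward, carry the handle's axis 42 mm or more above its seat.
- clips (a point): Midway between the two spring clips (smooth round noses, one over each prong, at middle setting) that stand over the inner side of a seated handle. A handle going down meets them about 24 mm above its seat, pushes them inward with some 5 to 12 N (its weight is not enough), passes them 12 mm above the seat and then bottoms on the prongs, between clips and upturned ends.
There are look-alikes about, which are no part of the job. What is shaped like the part that bears auger_handle but pink or turquoise is not meant.

How it is judged:
By the outcome, as a careful person would: the job done as asked, in the order asked, and still so for the second after the job is handed in, with the robot touching nothing.
It also fails if it takes over 72 s, if anything falls off the work surface, if the arm or the gripper's body presses on something with over 40 N, if the wrist force passes 120 N, or if a joint passes its speed limit or range.

## Working session

There is one attempt and no reset: what is moved stays moved. The work goes in short steps, Python scripts to look and compute and a tool call to move; the robot and the scene stay as the last step left them, time stands still between calls to the robot, and variables do not carry over. Pictures are saved under pics/ and viewed, and the job is handed in when it is done.

Besides the shell and the picture viewer there is one more tool, called after "Call:" as a command line: name --argument value ..., lists and objects as JSON in quotes. jog_arm: Moves the arm, as the interface text tells. Its arguments: {"type":"object","properties":{"increments":{"type":"array","items":{"type":"array","items":{"type":"array","items":{"type":"number"}}}},"squeeze":{"type":"number"}},"required":["increments"]}

```bash
ls; mkdir -p pics
python3 - <<'E'
from rig import *
import cv2
o=get_obs(); print(o)
for n in ("scene","top","wrist"):
    im=camera(n); cv2.imwrite(f"pics/{n}0.png",im[:,:,::-1]); i=camera_info(n); print(n,i)
try: print(grip_point_offset)
except Exception as e: print(e)
E
```

```text
pics
{'time': 0.0, 'q': array([ 9.41507774e-01,  5.28470104e-01,  1.43391587e+00, -8.84160395e-06,
        1.18140748e+00, -1.78513554e-01]), 'joint_velocities': array([ 0.00040976, -0.00026655,  0.00065634,  0.00153644, -0.00063952,
        0.00089175]), 'joint_torque': array([ 1.43398724e-03, -4.40053225e+01, -1.76589721e+01,  6.33807667e-02,
        5.83010016e-02, -1.71459087e-04]), 'position': array([0.27182717, 0.56196434, 0.22156492]), 'tool_rot': array([ 0.68993881, -0.15832899,  0.15772271, -0.68850556]), 'ft_force': array([-0.29197006,  0.35656433,  0.16623997]), 'moment': array([ 0.00719244, -0.02601685, -0.00634541]), 'grip_width': 0.08714366909508973}
scene {'K': array([[583.89729414,   0.        , 322.17368781],
       [  0.        , 583.89729414, 248.95996551],
       [  0.        ,   0.        ,   1.        ]]), 'k1': -0.04804066336529906, 'R': array([[-0.65192316,  0.75827976, -0.00282759],
       [ 0.44273111,  0.37760083, -0.81326919],
       [-0.61561787, -0.53144088, -0.58188077]]), 't': array([ 0.45241621, -0.11167023,  1.80840221])}
top {'K': array([[596.35186738,   0.        , 322.32506782],
       [  0.        , 596.35186738, 238.7534028 ],
       [  0.        ,   0.        ,   1.        ]]), 'k1': -0.025602166974645367, 'R': array([[-2.96353966e-02, -9.99558511e-01, -2.12740417e-03],
       [-9.95513500e-01,  2.97066686e-02, -8.98353240e-02],
       [ 8.98588608e-02, -5.44445877e-04, -9.95954361e-01]]), 't': array([-0.05062059,  0.59974693,  1.55058843])}
wrist {'K': array([[425.0945773 ,   0.        , 323.33888154],
       [  0.        , 425.0945773 , 239.06813174],
       [  0.        ,   0.        ,   1.        ]]), 'k1': -0.05264752456851918, 'R': array([[ 4.35863542e-01,  9.00012592e-01, -5.54180251e-04],
       [ 8.58381473e-01, -4.15516907e-01,  3.00876963e-01],
       [ 2.70562784e-01, -1.31616997e-01, -9.53662805e-01]]), 't': array([-0.62446019, -0.03553898,  0.39216023])}
0.0187
```

View pics/scene0.png

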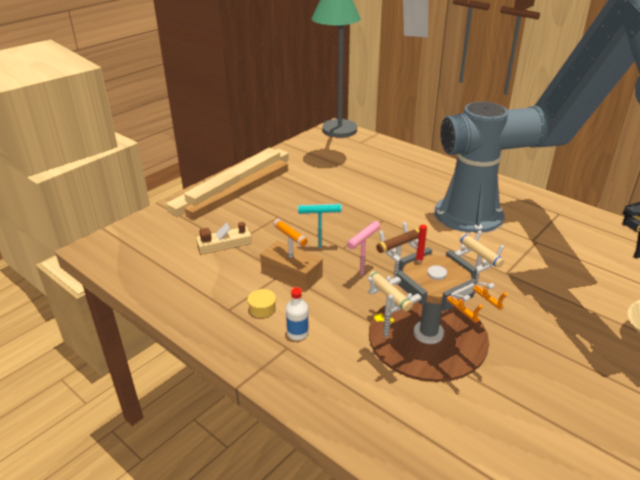

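View pics/top0.png

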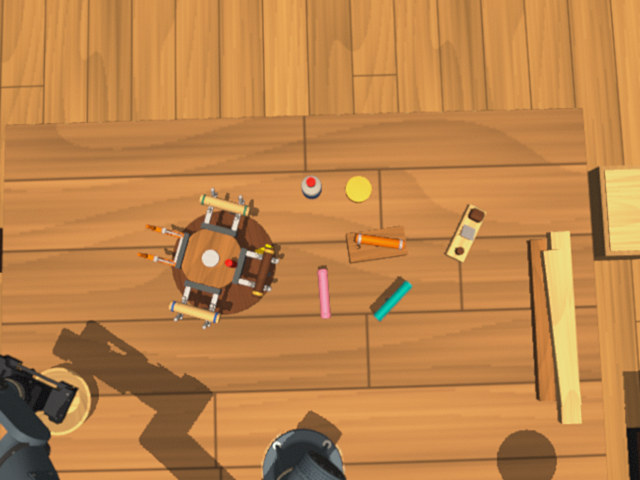

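View pics/wrist0.png

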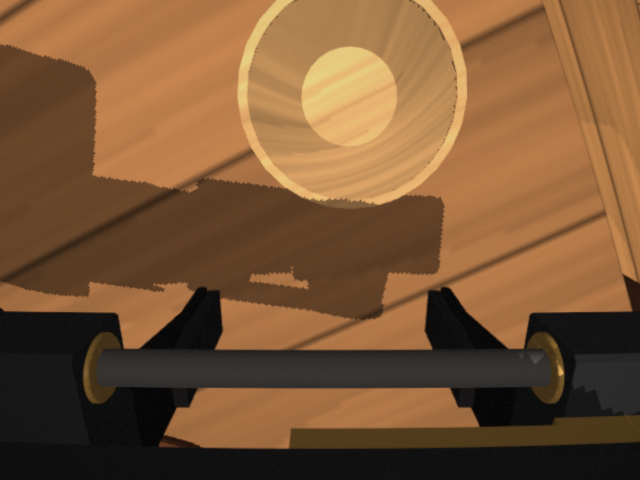

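The top view shows the carousel axis near (210,258), the empty orange fork pointing left (~(155,243)), the red peg at (231,264) and the yellow arrow at about (265,248). There are three T-shapes: orange (380,241) in the wooden block, pink (324,292) and turquoise (392,300). The orange one in the block fits. I'll enlarge both areas to confirm.

```bash
cat > h.py <<'E'
from rig import *
import numpy as np, cv2
from scipy.spatial.transform import Rotation as Ro
def ray(info,u,v):
    K=info["K"]; D=np.array([info["k1"],0,0,0,0])
    p=cv2.undistortPoints(np.array([[[u,v]]],float),K,D)[0,0]
    d=info["R"].T@np.array([p[0],p[1],1]); c=-info["R"].T@info["t"]
    return c,d
def onz(info,u,v,z):
    c,d=ray(info,u,v); return c+d*(z-c[2])/d[2]
def proj(info,X):
    r,_=cv2.Rodrigues(info["R"]); return cv2.projectPoints(np.array([X],float),r,info["t"],info["K"],np.array([info["k1"],0,0,0,0.]))[0][0,0]
def cross(i1,p1,i2,p2):
    A=[];b=[]
    c1,d1=ray(i1,*p1);c2,d2=ray(i2,*p2)
    s=np.linalg.lstsq(np.c_[d1,-d2],c2-c1,rcond=None)[0]
    a=c1+s[0]*d1;e=c2+s[1]*d2
    return (a+e)/2,np.linalg.norm(a-e)
def blobs(im,lo,hi,mina=15):
    h=cv2.cvtColor(im,cv2.COLOR_RGB2HSV); m=cv2.inRange(h,np.array(lo),np.array(hi))
    n,l,s,c=cv2.connectedComponentsWithStats(m)
    return [(s[i][:5].tolist(),c[i].round(1).tolist(),cv2.minAreaRect(np.argwhere(l==i)[:,::-1].astype(np.float32))) for i in range(1,n) if s[i][4]>=mina]
E
python3 - <<'E'
import cv2,numpy as np
from h import *
t=cv2.imread("pics/top0.png"); s=cv2.imread("pics/scene0.png")
a=cv2.resize(t[180:330,130:330],(800,600),interpolation=cv2.INTER_CUBIC); cv2.imwrite("pics/c1.png",a)
b=cv2.resize(s[190:390,240:520],(784,560),interpolation=cv2.INTER_CUBIC); cv2.imwrite("pics/c2.png",b)
c=cv2.resize(t[170:330,300:510],(788,600),interpolation=cv2.INTER_CUBIC); cv2.imwrite("pics/c3.png",c)
for nm,im in (("top",t),("scene",s)):
    r=im[:,:,::-1].copy()
    print(nm)
    for k,lo,hi in (("red",(0,200,120),(4,255,255)),("orange",(8,210,180),(16,255,255)),("yellow",(24,200,180),(34,255,255))):
        for x in blobs(r,lo,hi): print(k,x)
E
```

```text
top
red ([307, 178, 8, 8, 52], [310.5, 181.6], ((310.5, 181.5), (7.0, 7.0), 90.0))
red ([225, 260, 8, 7, 43], [228.8, 262.6], ((228.5, 263.0), (6.0, 7.0), 90.0))
orange ([151, 227, 10, 4, 16], [155.9, 228.4], ((155.59616088867188, 228.4807586669922), (2.7456257343292236, 8.825225830078125), 78.69007110595703))
orange ([361, 235, 38, 14, 258], [380.8, 241.3], ((379.7699890136719, 241.1099853515625), (36.910980224609375, 9.050968170166016), 8.130102157592773))
scene
red ([417, 226, 9, 34, 181], [421.1, 241.8], ((420.91461181640625, 242.26829528808594), (5.632008075714111, 33.23989486694336), 6.340191841125488))
red ([292, 288, 9, 10, 74], [295.9, 292.3], ((296.0, 292.5), (9.0, 8.0), 90.0))
orange ([277, 226, 20, 15, 28], [286.4, 233.1], ((286.171142578125, 232.9698028564453), (23.02042007446289, 1.3926942348480225), 34.99201965332031))
orange ([301, 239, 6, 5, 16], [303.4, 240.9], ((303.1000061035156, 240.7000274658203), (3.130495071411133, 5.813776969909668), 63.43495178222656))
orange ([474, 287, 21, 18, 62], [484.7, 293.9], ((485.67999267578125, 293.260009765625), (26.20000457763672, 7.600000858306885), 36.86989212036133))
orange ([448, 297, 18, 16, 56], [459.1, 304.6], ((457.5094909667969, 302.5788879394531), (21.84841537475586, 6.796036243438721), 38.1572265625))
orange ([496, 300, 7, 9, 27], [499.7, 304.0], ((499.9400329589844, 303.58001708984375), (6.199999809265137, 7.0), 36.869895935058594))
orange ([466, 312, 13, 9, 38], [474.4, 316.1], ((472.0, 316.0), (8.0, 12.0), 90.0))
yellow ([374, 314, 10, 7, 54], [378.6, 317.4], ((378.5, 317.0), (6.0, 9.0), 90.0))
```

View pics/c1.png

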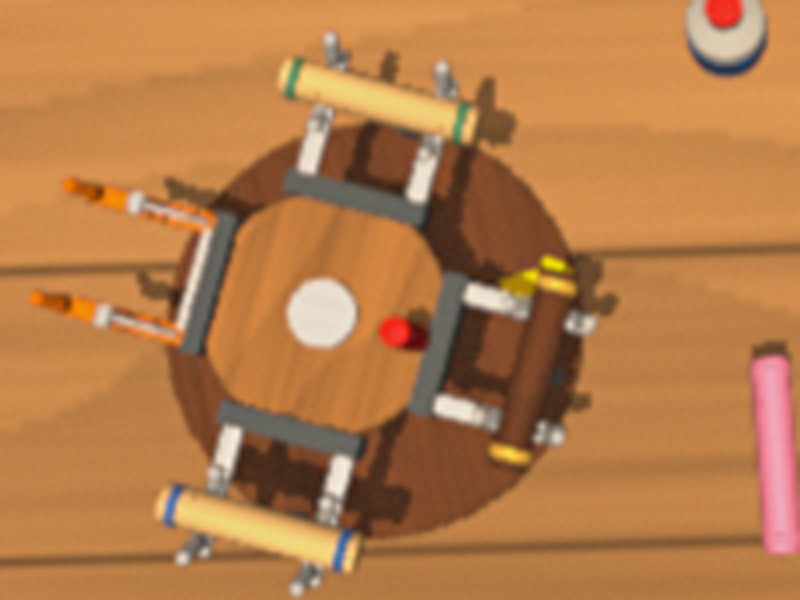

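View pics/c2.png

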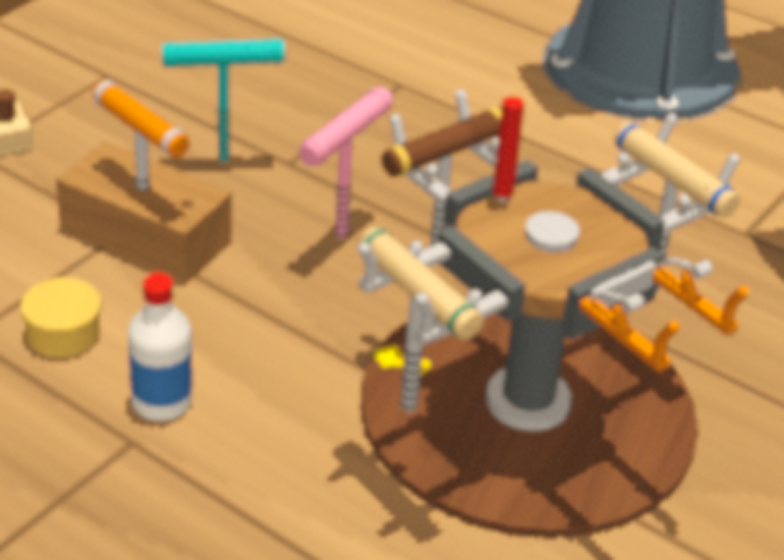

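View pics/c3.png

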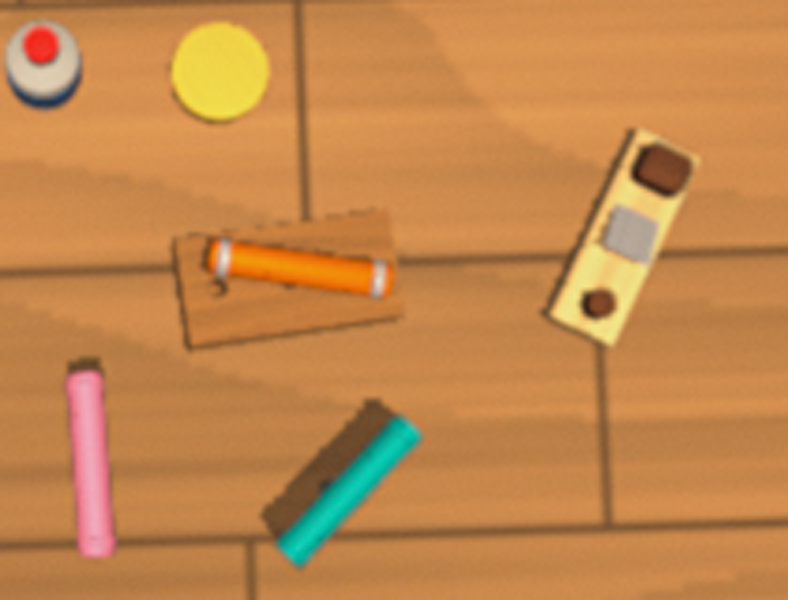

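The crops confirm it: the orange auger stands in the wooden block at (380,241). Pink (324,292) and turquoise (392,300) are decoys. Next I'll compute positions.

Run:
```python
from h import *
T=camera_info("top");S=camera_info("scene")
t=cv2.imread("pics/top0.png")[:,:,::-1].copy(); s=cv2.imread("pics/scene0.png")[:,:,::-1].copy()
hub,e=cross(T,(210.5,258.2),S,(437.1,272.5)); print("hub",hub.round(4),e)
pk,e=cross(T,(229.4,262.8),S,(423.2,227)); print("pegtop",pk.round(4),e, onz(T,229.3,262.8,.28).round(4))
print("handle", onz(T,379.8,241.2,.147).round(4))
# foot rim
h=cv2.cvtColor(t,cv2.COLOR_RGB2HSV)
for p in [(240,225),(180,300),(255,300),(225,305),(150,300),(300,300)]: print(p,h[p[1],p[0]])
for u,v in [(172,262),(195,308),(222,314),(240,311),(260,300),(272,280),(275,258),(190,219),(270,238)]: pass
# yellow masks
for nm,im in (("top",t),("scene",s)):
    hh=cv2.cvtColor(im,cv2.COLOR_RGB2HSV); m=cv2.inRange(hh,np.array((24,200,150)),np.array((35,255,255)))
    n,l,st,c=cv2.connectedComponentsWithStats(m)
    for i in range(1,n):
        if st[i][4]>3:
            q=onz(T if nm=="top" else S,*c[i],.012); print(nm,st[i],c[i].round(1),q.round(4))
# handle both views with broad mask
for nm,im,I in (("top",t,T),("scene",s,S)):
    for b in blobs(im,(7,180,120),(18,255,255),60):
        if b[0][4]<900: print(nm,b)
```

```text
hub [0.5447 0.1984 0.1888] 0.0014745603442369187
pegtop [0.5274 0.1413 0.2732] 0.003138495687197911 [0.5279 0.1391 0.28  ]
handle [ 0.577  -0.2085  0.147 ]
(240, 225) [ 11 178 136]
(180, 300) [ 15 167 186]
(255, 300) [ 11 175 130]
(225, 305) [ 10 139  81]
(150, 300) [ 14 157 192]
(300, 300) [ 14 156 189]
top [265 244   6   4  17] [267.8 245.6] [0.5852 0.0777 0.012 ]
top [260 248   5   3  11] [261.9 248.7] [0.5774 0.0935 0.012 ]
scene [374 314  10   7  58] [378.6 317.2] [0.5778 0.0793 0.012 ]
scene [391 319   3   3   7] [391.7 320. ] [0.5654 0.109  0.012 ]
top ([145, 224, 17, 9, 75], [153.5, 228.0], ((152.6470489501953, 227.9117889404297), (16.249887466430664, 5.3357834815979), 14.03624439239502))
top ([361, 233, 38, 17, 394], [379.9, 241.2], ((379.7699890136719, 241.11000061035156), (37.47665786743164, 11.030864715576172), 8.130101203918457))
top ([137, 252, 17, 9, 76], [145.5, 255.7], ((144.77297973632812, 255.23782348632812), (16.17472267150879, 5.44058895111084), 17.10272979736328))
scene ([276, 221, 25, 20, 182], [287.4, 230.5], ((287.62164306640625, 230.22975158691406), (25.69072723388672, 8.718573570251465), 35.53767776489258))
scene ([474, 286, 33, 23, 264], [490.4, 296.5], ((488.6158447265625, 296.81329345703125), (32.98276138305664, 17.417863845825195), 13.392498016357422))
scene ([447, 296, 36, 27, 305], [465.3, 308.8], ((462.6190185546875, 309.2887878417969), (36.388484954833984, 18.928258895874023), 14.470293045043945))
```

Run:
```python
from h import *
T=camera_info("top");S=camera_info("scene")
o=get_obs();R=Ro.from_quat(o["tool_rot"]).as_matrix();print(R.round(3))
print("jaw axis az",np.degrees(np.arctan2(R[1,2],R[0,2])))
t=cv2.imread("pics/top0.png")[:,:,::-1].copy()
# orange handle ends in top crop3 px -> full, scale 210/788
for u,v in [(210,257),(392,280)]:
    p=onz(T,300+u*210/788,170+v*160/600,.14); print(p.round(4))
h=cv2.cvtColor(t,cv2.COLOR_RGB2HSV); m=cv2.inRange(h,np.array((7,180,120)),np.array((18,255,255)))
m[:, :355]=0; m[:,405:]=0; m[:225]=0;m[255:]=0
n,l,s,c=cv2.connectedComponentsWithStats(m);i=1+np.argmax(s[1:,4]);pts=np.argwhere(l==i)[:,::-1].astype(np.float32)
vx,vy,x0,y0=cv2.fitLine(pts,cv2.DIST_HUBER,0,.01,.01).ravel();print(vx,vy,x0,y0)
a=onz(T,x0-15*vx,y0-15*vy,.14);b=onz(T,x0+15*vx,y0+15*vy,.14);d=a-b;print("handle az",np.degrees(np.arctan2(d[1],d[0])),onz(T,x0,y0,.14))
# rim circle from picked crop1 pts
P=[(172,335),(186,390),(220,450),(300,515),(390,537),(470,520),(545,455),(575,400),(520,192),(470,152),(200,205),(230,170)]
Q=np.array([onz(T,130+u/4,180+v/4,.012)[:2] for u,v in P])
A=np.c_[2*Q,np.ones(len(Q))];x=np.linalg.lstsq(A,(Q**2).sum(1),rcond=None)[0];r=np.sqrt(x[2]+x[0]**2+x[1]**2);print("rim",x[:2],r,(np.hypot(*(Q-x[:2]).T)-r).round(4))
```

```text
[[ 0.9   -0.001  0.436]
 [-0.436 -0.001  0.9  ]
 [-0.    -1.    -0.002]]
jaw axis az 64.16987703237368
[ 0.5859 -0.1509  0.14  ]
[ 0.5672 -0.2694  0.14  ]
0.9887522 0.14956325 380.00076 241.2664
handle az 79.6486731291917 [ 0.57736482 -0.20966281  0.14      ]
rim [0.54572847 0.19464908] 0.13787495001629838 [-0.001  -0.0045 -0.0062 -0.0039  0.0015  0.0048  0.0033  0.0032 -0.0071
 -0.0058  0.0072  0.0074]
```

Call:
jog_arm --increments '[[[0,0,0,0,0,0.05,-1],[0,0,0,0,-0.03,0.1,-1],[0,0,0,0.03,-0.07,0.118,-1],[0,0,0,0.055,-0.11,0.118,-1],[0,0,0,0.08,-0.15,0.118,-1],[0,0,0,0.105,-0.19,0.118,-1],[0,0,0,0.13,-0.23,0.118,-1],[0,0,0,0.155,-0.27,0.118,-1]]]'

```text
time: 0.95
position: [0.4274, 0.2903, 0.3397]
tool_rot: [0.69, -0.158, 0.158, -0.689]
ft_force: [1.6, 0.5, -0.1]
grip_width: 0.0873
```

Call:
jog_arm --increments '[[[0,0,0,0.025,-0.04,0,-1],[0,0,0,0.05,-0.08,0,-1],[0,0,0,0.075,-0.115,0,-1],[0,0,0,0.1,-0.15,0,-1],[0,0,0,0.1,-0.15,0,-1],[0,0,0,0.1,-0.15,0,-1]]]'

```text
time: 1.55
position: [0.5274, 0.1395, 0.3391]
tool_rot: [0.69, -0.16, 0.158, -0.689]
ft_force: [-0.5, -0.5, 0.0]
grip_width: 0.0868
```

Run:
```python
from h import *
o=get_obs();print(o["position"],o["q"],o["ft_force"]);W=camera_info("wrist");im=camera("wrist");cv2.imwrite("pics/w1.png",im[:,:,::-1])
np.savez("w1.npz",**W)
print(proj(W,[.5275,.1395,.28]),proj(W,o["position"]))
```

```text
[0.52743101 0.13947782 0.33912911] [ 5.40637181e-02  3.01465915e-01  1.47334410e+00 -7.58319361e-04
  1.36957054e+00 -1.06340105e+00] [-0.4932896  -0.4586238   0.02722971]
[323.27204258 263.20157518] [323.00470915 312.2534874 ]
```

View pics/w1.png

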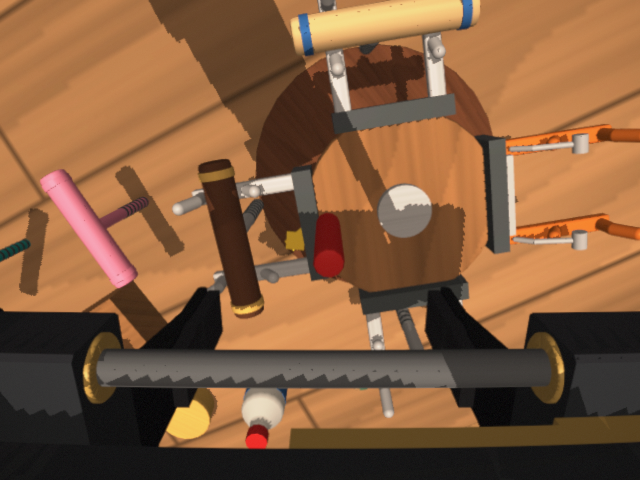

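Wrist view: the peg top is at (330,262) and the hub at (405,210). The jaw gap is roughly centred on the peg.

Run:
```python
from h import *
W=dict(np.load("w1.npz"))
p=onz(W,330,262,.28);h=onz(W,405,210.5,.190);print(p,h,h-p,np.hypot(*(h-p)[:2]))
T=camera_info("top");print(cross(W,(405,210.5),T,(210.5,258.2)))
```

```text
[0.52849698 0.14317766 0.28      ] [0.54684641 0.1985428  0.19      ] [ 0.01834943  0.05536514 -0.09      ] 0.058326666915884
(array([0.5450352 , 0.19747485, 0.19465276]), np.float64(0.0016454619236024662))
```

Call:
jog_arm --increments '[[[0,0,0,0.001,0.003,-0.03,-1],[0,0,0,0.001,0.003,-0.06,-1],[0,0,0,0.001,0.003,-0.092,-1],[0,0,0,0.001,0.003,-0.092,0.4],[0,0,0,0.001,0.003,-0.092,1],[0,0,0,0.001,0.003,-0.092,1],[0,0,0,0.001,0.003,-0.092,1],[0,0,0,0.001,0.003,-0.092,1]]]' --squeeze 15

```text
time: 2.4
position: [0.5285, 0.1436, 0.2487]
tool_rot: [0.689, -0.158, 0.158, -0.689]
ft_force: [-0.5, 0.2, 0.4]
grip_width: 0.0549
```

Run:
```python
from h import *
o=get_obs();print(o["position"],o["ft_force"],o["grip_width"])
im=camera("wrist");cv2.imwrite("pics/w2.png",im[:,:,::-1])
```

```text
[0.52854887 0.14359357 0.24866784] [-0.49101662  0.21703718  0.39137352] 0.054914788091536784
```

View pics/w2.png

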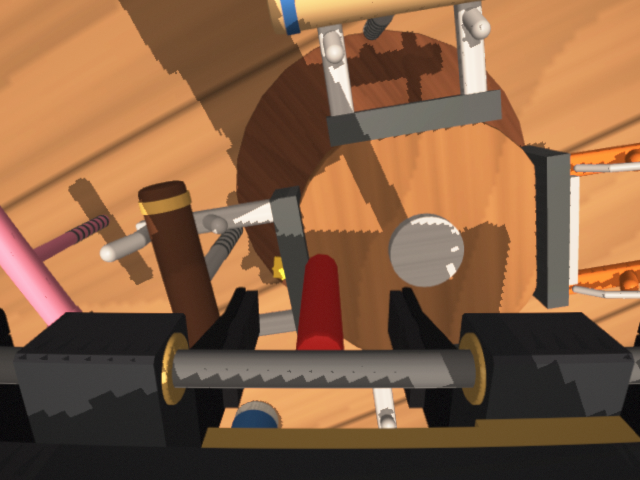

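The fingers are still closing around the peg (base near (320,330)), so I'll give them more time.

Call:
jog_arm --increments '[[[0,0,0,0,0,0,1],[0,0,0,0,0,0,1],[0,0,0,0,0,0,1],[0,0,0,0,0,0,1],[0,0,0,0,0,0,1],[0,0,0,0,0,0,1],[0,0,0,0,0,0,1],[0,0,0,0,0,0,1]]]'

```text
time: 3.25
position: [0.5278, 0.1425, 0.2483]
tool_rot: [0.69, -0.159, 0.158, -0.688]
ft_force: [-1.9, -4.8, 2.6]
grip_width: 0.0177
```

Run:
```python
from h import *
o=get_obs();print(o["position"],o["ft_force"],o["grip_width"])
c=np.array([.546,.198]);p=o["position"][:2]
for c in (c,np.array([.545,.197])): print(np.hypot(*(p-c)),np.degrees(np.arctan2(*(p-c)[::-1])))
```

```text
[0.52780682 0.14248313 0.24831026] [-1.91725175 -4.77258153  2.59021523] 0.017712660007712114
0.0584218665844015 -108.14425295611909
0.05716375071884328 -107.50389904744159
```

Run:
```python
from h import *
p=get_obs()["position"][:2]; c=np.array([.546,.198]);r=.0583
for a in np.arange(-113,-258,-5): print(a,(c+r*np.array([np.cos(np.radians(a)),np.sin(np.radians(a))])-p).round(4))
```

```text
-113 [-0.0046  0.0019]
-118 [-0.0092  0.004 ]
-123 [-0.0136  0.0066]
-128 [-0.0177  0.0096]
-133 [-0.0216  0.0129]
-138 [-0.0251  0.0165]
-143 [-0.0284  0.0204]
-148 [-0.0312  0.0246]
-153 [-0.0338  0.029 ]
-158 [-0.0359  0.0337]
-163 [-0.0376  0.0385]
-168 [-0.0388  0.0434]
-173 [-0.0397  0.0484]
-178 [-0.0401  0.0535]
-183 [-0.04    0.0586]
-188 [-0.0395  0.0636]
-193 [-0.0386  0.0686]
-198 [-0.0373  0.0735]
-203 [-0.0355  0.0783]
-208 [-0.0333  0.0829]
-213 [-0.0307  0.0873]
-218 [-0.0277  0.0914]
-223 [-0.0244  0.0953]
-228 [-0.0208  0.0988]
-233 [-0.0169  0.1021]
-238 [-0.0127  0.105 ]
-243 [-0.0083  0.1075]
-248 [-0.0036  0.1096]
-253 [0.0011 0.1113]
```

Call:
jog_arm --increments '[[[0,0,0,-0.0046,0.0019,0,1],[0,0,0,-0.0092,0.004,0,1],[0,0,0,-0.0136,0.0066,0,1],[0,0,0,-0.0177,0.0096,0,1],[0,0,0,-0.0216,0.0129,0,1],[0,0,0,-0.0251,0.0165,0,1],[0,0,0,-0.0284,0.0204,0,1],[0,0,0,-0.0312,0.0246,0,1]]]'

```text
time: 4.05
position: [0.4969, 0.1647, 0.2483]
tool_rot: [0.692, -0.158, 0.158, -0.686]
ft_force: [-1.3, -8.6, 1.3]
grip_width: 0.0171
```

Run:
```python
from h import *
o=get_obs();print(o["position"],o["ft_force"],o["grip_width"])
p=o["position"][:2]
c=np.array([.546,.198]); print(np.hypot(*(p-c)),np.degrees(np.arctan2(*(p-c)[::-1])))
im=camera("top");cv2.imwrite("pics/t3.png",cv2.resize(im[150:360,100:380,::-1],(784,588),interpolation=cv2.INTER_CUBIC))
p=get_obs()["position"][:2];r=.0583
for a in np.arange(-153,-258,-5): print(a,(c+r*np.array([np.cos(np.radians(a)),np.sin(np.radians(a))])-p).round(4))
```

```text
[0.49686416 0.16474844 0.24831737] [-1.32395995 -8.60090278  1.27042735] 0.017135405384546464
0.059329561500028126 -145.91272102453715
-153 [-0.0018  0.0054]
-158 [-0.0039  0.01  ]
-163 [-0.0056  0.0148]
-168 [-0.0069  0.0198]
-173 [-0.0077  0.0248]
-178 [-0.0081  0.0298]
-183 [-0.0081  0.0349]
-188 [-0.0076  0.04  ]
-193 [-0.0067  0.045 ]
-198 [-0.0053  0.0499]
-203 [-0.0035  0.0547]
-208 [-0.0014  0.0592]
-213 [0.0012 0.0636]
-218 [0.0042 0.0678]
-223 [0.0075 0.0716]
-228 [0.0111 0.0752]
-233 [0.015  0.0784]
-238 [0.0192 0.0813]
-243 [0.0237 0.0838]
-248 [0.0283 0.0859]
-253 [0.0331 0.0876]
```

View pics/t3.png

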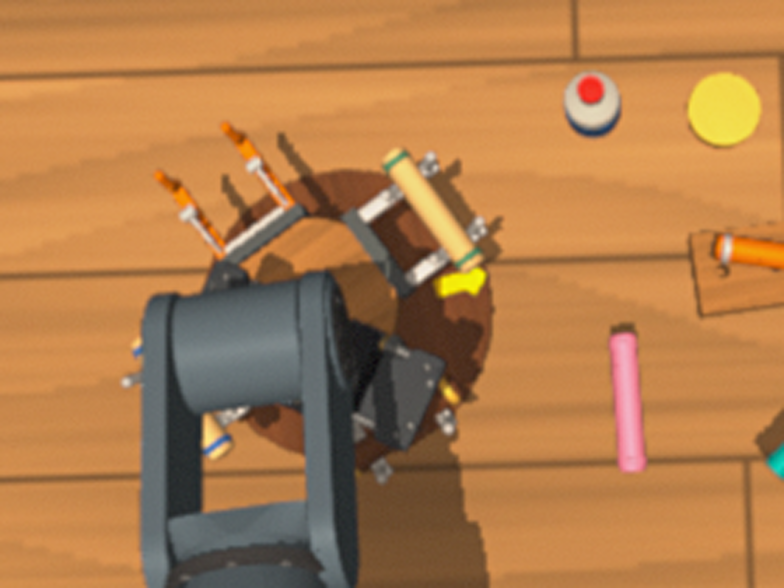

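The carousel turns with the peg, and the yellow arrow is now visible in the crop at about (462,281). I'll measure it.

Run:
```python
from h import *
T=camera_info("top")
c=cv2.imread("pics/t3.png")[:,:,::-1].copy()
h=cv2.cvtColor(c,cv2.COLOR_RGB2HSV); m=cv2.inRange(h,np.array((24,190,110)),np.array((36,255,255)));m[:,550:]=0
n,l,s,ce=cv2.connectedComponentsWithStats(m);print(s)
i=1+np.argmax(s[1:,4]);pts=np.argwhere(l==i)[:,::-1]
W=np.array([onz(T,100+(u+.5)/2.8-.5,150+(v+.5)/2.8-.5,.013)[:2] for u,v in pts])
mu=W.mean(0);ev,E=np.linalg.eigh(np.cov((W-mu).T));d=E[:,1];d=d*np.sign(d[0])
print(mu,d,np.degrees(np.arctan2(d[1],d[0])),ev)
for ax in ([.546,.198],[.545,.197],[.5457,.1955]):
    v=mu-ax;print(ax,np.degrees(np.arctan2(v[1],v[0])),np.hypot(*v))
r=(W-mu)@d; print(r.min(),r.max()); 
for a,b in [(-.03,-.01),(-.01,0),(0,.01),(.01,.03)]:
    k=(r>=a)&(r<b); w=(W-mu)[k]@np.array([-d[1],d[0]]);print(a,k.sum(),w.min(),w.max())
cv2.imwrite("pics/c4.png",cv2.resize(c[240:320,410:510,::-1],(800,640)[:2] if 0 else (750,600),interpolation=cv2.INTER_CUBIC))
```

```text
[[     0      0    784    588 460097]
 [   439    267     47     29    895]]
[0.57266737 0.08566862] [ 0.18998875 -0.98178627] -79.04787254511322 [3.08612935e-05 1.55991991e-04]
[0.546, 0.198] -76.64525456887449 0.11545339886370466
[0.545, 0.197] -76.04393658225534 0.11471773744810781
[0.5457, 0.1955] -76.20482490692159 0.11309363745239315
-0.023361443695974173 0.022809033087887245
-0.03 241 -0.008483226713936013 0.009752964561083745
-0.01 193 -0.007785957312916237 0.009851450814374345
0 220 -0.013597435352312701 0.008697139721130488
0.01 241 -0.01308297010802652 0.010958875911761987
```

View pics/c4.png

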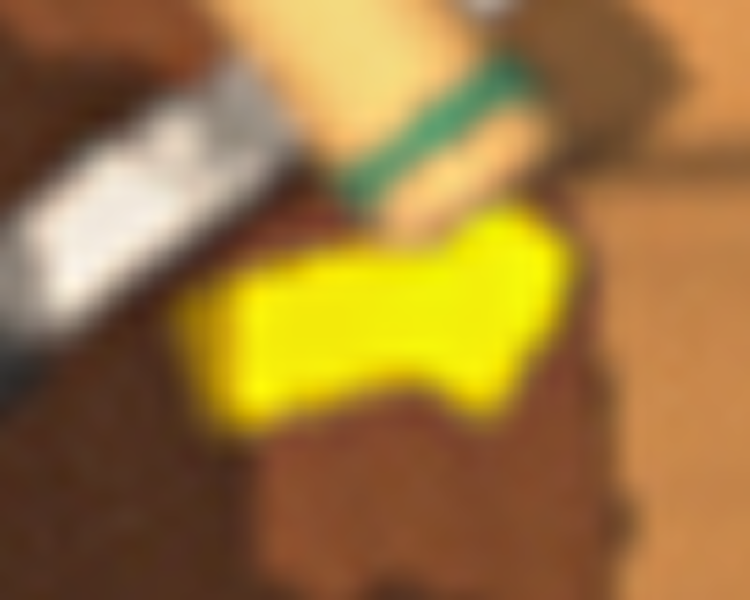

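Call:
jog_arm --increments '[[[0,0,0,-0.0018,0.0054,0,1],[0,0,0,-0.0039,0.01,0,1],[0,0,0,-0.0056,0.0148,0,1],[0,0,0,-0.0069,0.0198,0,1],[0,0,0,-0.0077,0.0248,0,1],[0,0,0,-0.0081,0.0298,0,1],[0,0,0,-0.0081,0.0349,0,1],[0,0,0,-0.0076,0.04,0,1]]]'

```text
time: 4.9
position: [0.4867, 0.2048, 0.2483]
tool_rot: [0.693, -0.16, 0.156, -0.686]
ft_force: [-3.8, -6.8, 5.0]
grip_width: 0.0173
```

Run:
```python
from h import *
o=get_obs();print(o["position"],o["ft_force"],o["grip_width"])
p=o["position"][:2];r=.0583
c=np.array([.546,.198]); print(np.hypot(*(p-c)),np.degrees(np.arctan2(*(p-c)[::-1])))
for a in list(np.arange(-193,-258,-5))+[-256]: print(a,(c+r*np.array([np.cos(np.radians(a)),np.sin(np.radians(a))])-p).round(4))
```

```text
[0.48669986 0.20484815 0.24825437] [-3.83734279 -6.79784929  4.95806314] 0.01727438627424635
0.059694255644917364 173.41250346963085
-193 [0.0025 0.0063]
-198 [0.0039 0.0112]
-203 [0.0056 0.0159]
-208 [0.0078 0.0205]
-213 [0.0104 0.0249]
-218 [0.0134 0.029 ]
-223 [0.0167 0.0329]
-228 [0.0203 0.0365]
-233 [0.0242 0.0397]
-238 [0.0284 0.0426]
-243 [0.0328 0.0451]
-248 [0.0375 0.0472]
-253 [0.0423 0.0489]
-256 [0.0452 0.0497]
```

Call:
jog_arm --increments '[[[0,0,0,0.001,0.006,0,1],[0,0,0,0.0025,0.011,0,1],[0,0,0,0.0045,0.0157,0,1],[0,0,0,0.0068,0.0203,0,1],[0,0,0,0.0094,0.0247,0,1],[0,0,0,0.0124,0.0288,0,1],[0,0,0,0.0157,0.0325,0,1],[0,0,0,0.0193,0.036,0,1]]]'

```text
time: 5.7
position: [0.5043, 0.2401, 0.2483]
tool_rot: [0.694, -0.161, 0.155, -0.685]
ft_force: [-4.0, -5.3, 4.3]
grip_width: 0.0174
```

Run:
```python
from h import *
o=get_obs();print(o["position"],o["ft_force"],o["grip_width"])
p=o["position"][:2];r=.058
Q=np.array([(.5278,.1425),(.4969,.1647),(.4867,.2048),p])
A=Q.copy();
from scipy.optimize import least_squares
s=least_squares(lambda x:np.hypot(*(Q-x).T)-.058,[.546,.198]);print(s.x,s.fun)
c=np.array([.5455,.1975]); print(np.hypot(*(p-c)),np.degrees(np.arctan2(*(p-c)[::-1])))
for a in list(np.arange(-233,-258,-5))+[-256]: print(a,(c+r*np.array([np.cos(np.radians(a)),np.sin(np.radians(a))])-p).round(4))
```

```text
[0.50430611 0.24005934 0.24827301] [-3.98141584 -5.26032969  4.30568031] 0.01738352827642394
[0.54432207 0.19809049] [-6.19203538e-06 -1.91779428e-06  1.13786257e-05 -1.15430781e-05]
0.05923034977762047 134.06597129044206
-233 [0.0063 0.0038]
-238 [0.0105 0.0066]
-243 [0.0149 0.0091]
-248 [0.0195 0.0112]
-253 [0.0242 0.0129]
-256 [0.0272 0.0137]
```

Call:
jog_arm --increments '[[[0,0,0,0.0043,0.0037,0,1],[0,0,0,0.0093,0.0072,0,1],[0,0,0,0.0146,0.0101,0,1],[0,0,0,0.0202,0.0125,0,1],[0,0,0,0.026,0.0143,0,1],[0,0,0,0.026,0.0143,0,1],[0,0,0,0.026,0.0143,0,1]]]'

```text
time: 6.4
position: [0.5303, 0.2543, 0.2483]
tool_rot: [0.694, -0.161, 0.155, -0.685]
ft_force: [-1.0, -3.4, 1.8]
grip_width: 0.0171
```

Run:
```python
from h import *
o=get_obs();print(o["position"],o["ft_force"],o["grip_width"])
p=o["position"][:2]
c=np.array([.5443,.1981]); print(np.hypot(*(p-c)),np.degrees(np.arctan2(*(p-c)[::-1])))
for n in ("top","scene"):
    im=camera(n);cv2.imwrite(f"pics/{n}5.png",im[:,:,::-1])
    im=im[180:330,130:330] if n=="top" else im[190:390,280:547]
    cv2.imwrite(f"pics/{n}5c.png",cv2.resize(im[:,:,::-1],(800,600),interpolation=cv2.INTER_CUBIC))
```

```text
[0.53027686 0.25428117 0.24829738] [-1.0118645  -3.38511647  1.76344558] 0.017141909028305546
0.05790486038067002 104.01498179903714
```

View pics/top5c.png

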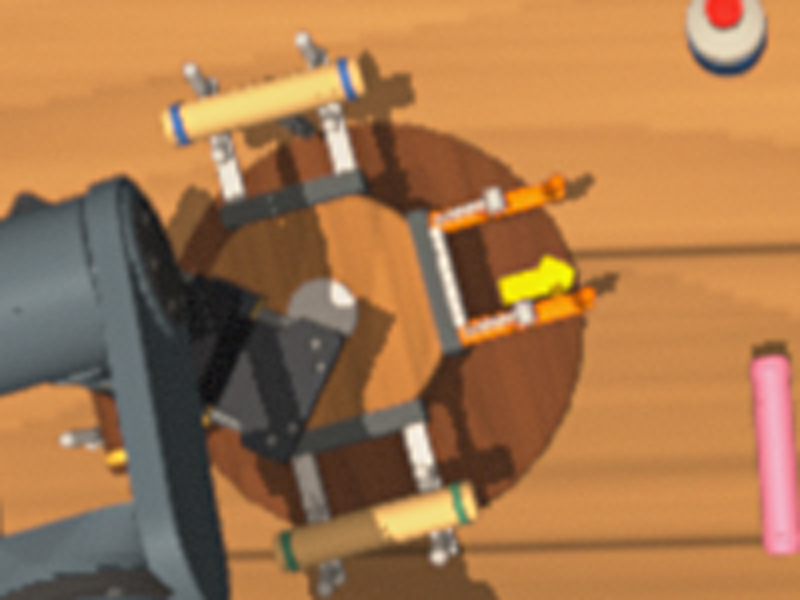

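View pics/scene5c.png

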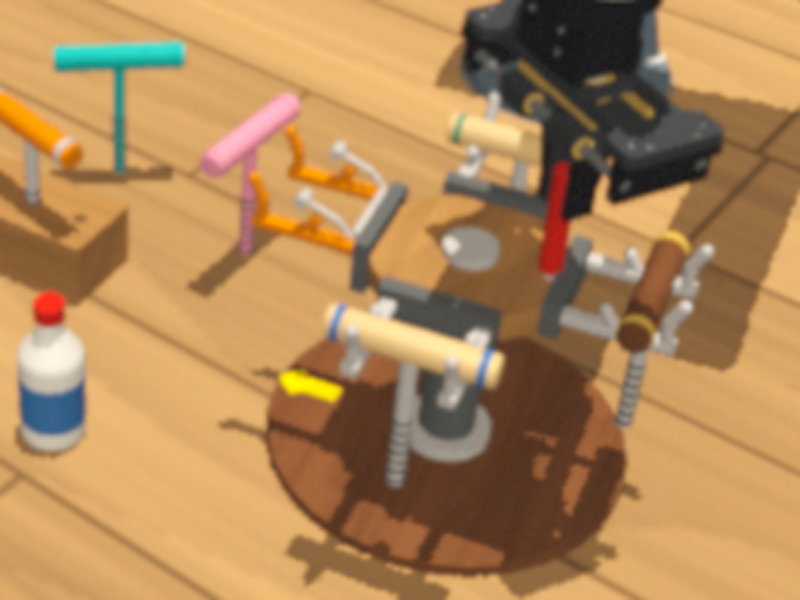

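The fork now stands near the arrow: top-crop prong tips at (558,187) and (590,294), arrow at (538,280). I'll measure the angles of both.

Run:
```python
from h import *
T=camera_info("top");S=camera_info("scene")
ax=np.array([.5443,.1981])
for nm,I in (("top",T),("scene",S)):
    im=cv2.imread(f"pics/{nm}5.png")[:,:,::-1].copy()
    h=cv2.cvtColor(im,cv2.COLOR_RGB2HSV); m=cv2.inRange(h,np.array((24,190,110)),np.array((36,255,255)))
    n,l,s,ce=cv2.connectedComponentsWithStats(m)
    for i in range(1,n):
        if 40<s[i,4]<300 :
            pts=np.argwhere(l==i)[:,::-1]
            W=np.array([onz(I,u,v,.013)[:2] for u,v in pts]);mu=W.mean(0);ev,E=np.linalg.eigh(np.cov((W-mu).T));d=E[:,1]*np.sign(E[0,1])
            v=mu-ax;print(nm,s[i],mu,"own",np.degrees(np.arctan2(d[1],d[0])),"az",np.degrees(np.arctan2(v[1],v[0])),np.hypot(*v), "az cam-hub", np.degrees(np.arctan2(*(mu-[.545,.1975])[::-1])))
f=lambda u,v:(130+(u+.5)/4-.5,180+(v+.5)/4-.5); g=lambda u,v:(280+(u+.5)/3-.5,190+(v+.5)/3-.5)
a=onz(T,*f(560,186),.224);b=onz(T,*f(592,293),.224);mid=(a+b)/2;print("tips",a,b,np.linalg.norm(a-b));v=mid-[*ax,0];print(mid,np.degrees(np.arctan2(v[1],v[0])),np.hypot(v[0],v[1]), "perp",np.degrees(np.arctan2(*(a-b)[1::-1]))-90)
for u,v_,su,sv in [(560,186,292,128),(592,293,258,178)]: print(cross(T,f(u,v_),S,g(su,sv)))
# clips
for u,v_,su,sv in [(495,198,340,150),(525,312,304,197)]: print("clip",cross(T,f(u,v_),S,g(su,sv)))
# arrow tail/tip
print("hub",cross(T,f(322,307),S,g(471,249)))
```

```text
top [255 244  19  12 128] [0.5742735  0.08802582] own -74.57989789362914 az -74.7675232907797 0.11408214447747861 az cam-hub -75.02931084395361
scene [373 313  21  11 118] [0.57464931 0.08906049] own -73.68360520392064 az -74.4463530411765 0.11318434572157335 az cam-hub -74.70805454136598
tips [0.6132319  0.05295751 0.224     ] [0.550547   0.03582957 0.224     ] 0.0649827887572438
[0.58188945 0.04439354 0.224     ] -76.25783668256877 0.15823603508207837 perp -74.71761823278504
(array([0.60159809, 0.0600213 , 0.26275168]), np.float64(0.025407694880639566))
(array([0.55960804, 0.03071155, 0.18115655]), np.float64(0.02068824791417283))
clip (array([0.59638021, 0.09792294, 0.25769822]), np.float64(0.02639595036746212))
clip (array([0.55053428, 0.06988604, 0.17683835]), np.float64(0.02387734345617697))
hub (array([0.54868052, 0.19914447, 0.19112868]), np.float64(0.0021538452853741806))
```

Call:
jog_arm --increments '[[[0,0,0,-0.0011,-0.0003,0,1],[0,0,0,-0.0011,-0.0003,0,1],[0,0,0,-0.0011,-0.0003,0,1],[0,0,0,-0.0011,-0.0003,0,-1],[0,0,0,-0.0011,-0.0003,0,-1],[0,0,0,-0.0011,-0.0003,0,-1],[0,0,0,-0.0011,-0.0003,0,-1],[0,0,0,-0.0011,-0.0003,0,-1]]]'

```text
time: 7.3
position: [0.5289, 0.2542, 0.2483]
tool_rot: [0.694, -0.161, 0.155, -0.685]
ft_force: [0.2, 0.4, 0.4]
grip_width: 0.0495
```

Run:
```python
from h import *
o=get_obs();print(o["position"],o["ft_force"],o["grip_width"],o["q"])
```

```text
[0.52894195 0.25415864 0.24829095] [0.22446521 0.41696262 0.41317839] 0.049498378313775473 [ 0.26127061  0.45345742  1.49053395 -0.00733451  1.21098308 -0.85603709]
```

Call:
jog_arm --increments '[[[0,0,0,0,0,0.04,-1],[0,0,0,0,0,0.08,-1],[0,0,-8,0,-0.02,0.12,-1],[0,0,-16,0.005,-0.05,0.15,-1],[0,0,-24,0.01,-0.09,0.172,-1],[0,0,-32,0.018,-0.13,0.172,-1],[0,0,-40,0.026,-0.17,0.172,-1],[0,0,-48,0.034,-0.21,0.172,-1]]]'

```text
time: 8.1
position: [0.5629, 0.0428, 0.4207]
tool_rot: [0.567, -0.431, 0.422, -0.562]
ft_force: [-0.0, 0.2, -0.6]
grip_width: 0.0867
```

Call:
jog_arm --increments '[[[0,0,-8,0.006,-0.022,0,-1],[0,0,-16,0.012,-0.044,0,-1],[0,0,-24,0.012,-0.044,0,-1],[0,0,-26.5,0.012,-0.044,0,-1],[0,0,-26.5,0.012,-0.044,0,-1]]]'

```text
time: 8.6
position: [0.5748, -0.0015, 0.4206]
tool_rot: [-0.453, 0.549, -0.539, 0.45]
ft_force: [0.2, -0.1, -0.0]
grip_width: 0.0869
```

Run:
```python
from h import *
o=get_obs();print(o["position"],o["q"],o["ft_force"]);R=Ro.from_quat(o["tool_rot"]).as_matrix();print(R.round(3),np.degrees(np.arctan2(R[1,2],R[0,2])))
W=camera_info("wrist");im=camera("wrist");cv2.imwrite("pics/w6.png",im[:,:,::-1]);np.savez("w6.npz",**W)
im=camera("top");cv2.imwrite("pics/top6.png",im[:,:,::-1])
im=camera("scene");cv2.imwrite("pics/scene6.png",im[:,:,::-1])
```

```text
[ 0.57475299 -0.0014518   0.42059018] [-0.1999281   0.30182845  1.2574997   0.00564051  1.59595777 -0.01370686] [ 0.15390071 -0.141123   -0.02216731]
[[-0.185 -0.012  0.983]
 [-0.983  0.008 -0.185]
 [-0.006 -1.    -0.014]] -10.66149943151014
```

View pics/w6.png

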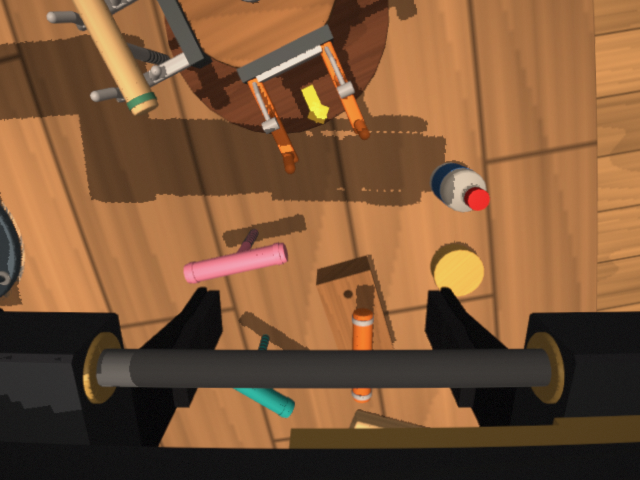

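Wrist view: fork tips are at about (290,165) and (362,133), with the yellow arrow between them at (316,104).

Run:
```python
from h import *
W=dict(np.load("w6.npz"));T=camera_info("top");S=camera_info("scene")
ims={n:cv2.imread(f"pics/{n}.png") for n in("w6","top6","scene6")}
cv2.imwrite("pics/c6.png",cv2.resize(ims["w6"][0:200,220:420],(600,600),interpolation=cv2.INTER_CUBIC))
cv2.imwrite("pics/c6t.png",cv2.resize(ims["top6"][180:330,130:330],(800,600),interpolation=cv2.INTER_CUBIC))
cv2.imwrite("pics/c6s.png",cv2.resize(ims["scene6"][190:390,280:547],(800,600),interpolation=cv2.INTER_CUBIC))
for nm,I in (("w6",W),("top6",T),("scene6",S)):
    im=ims[nm][:,:,::-1].copy()
    h=cv2.cvtColor(im,cv2.COLOR_RGB2HSV); m=cv2.inRange(h,np.array((24,190,110)),np.array((36,255,255)))
    n,l,s,ce=cv2.connectedComponentsWithStats(m)
    for i in range(1,n):
        if 40<s[i,4]<1200:
            pts=np.argwhere(l==i)[:,::-1]
            Q=np.array([onz(I,u,v,.013)[:2] for u,v in pts]);mu=Q.mean(0);ev,E=np.linalg.eigh(np.cov((Q-mu).T));d=E[:,1]*np.sign(E[0,1])
            v=mu-[.5443,.1981];print(nm,s[i],mu,"own",np.degrees(np.arctan2(d[1],d[0])),"az",np.degrees(np.arctan2(v[1],v[0])),np.hypot(*v))
```

```text
top6 [255 249   9   7  45] [0.57042977 0.10279866] own -68.14696074149249 az -74.66741228219261 0.09881857609982662
scene6 [374 314  20  10 114] [0.57463908 0.08980573] own -72.14200988228727 az -74.34956804775898 0.11246380556373786
```

View pics/c6.png

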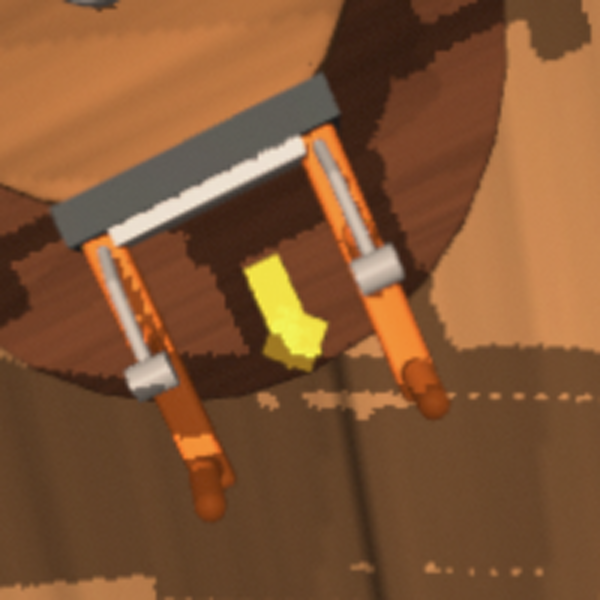

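View pics/c6t.png

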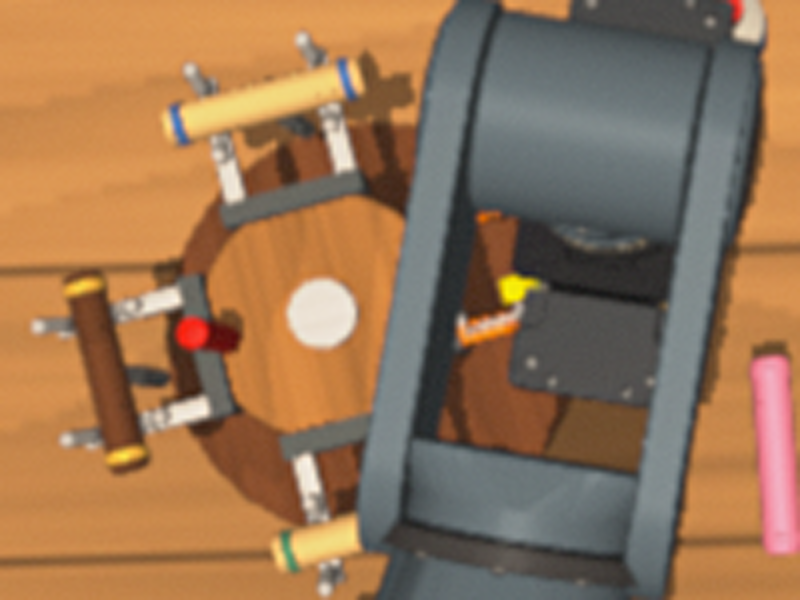

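View pics/c6s.png

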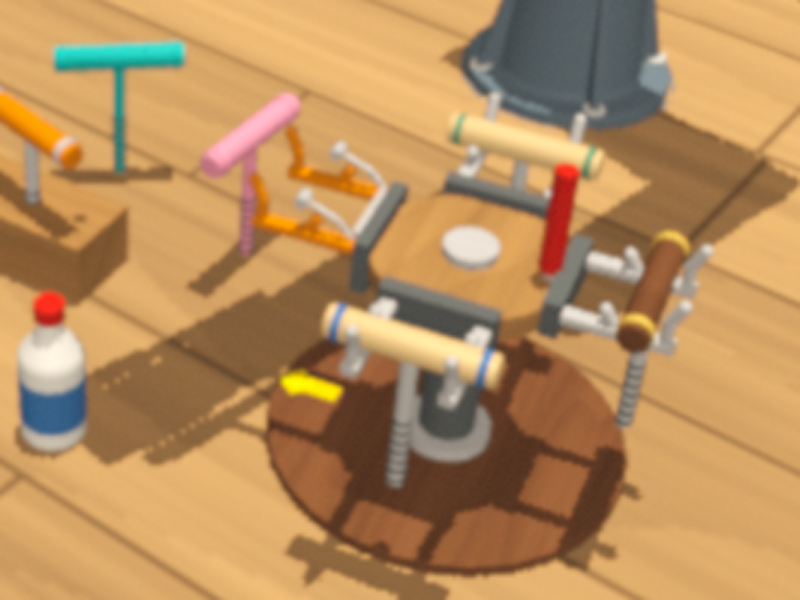

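Run:
```python
from h import *
W=dict(np.load("w6.npz"));ax=np.array([.5443,.1981])
g=lambda u,v,z:onz(W,220+(u+.5)/3-.5,(v+.5)/3-.5,z)[:2]
az=lambda d:np.degrees(np.arctan2(d[1],d[0]))
im=cv2.imread("pics/w6.png")[:,:,::-1].copy();h=cv2.cvtColor(im,cv2.COLOR_RGB2HSV);m=cv2.inRange(h,np.array((21,170,90)),np.array((36,255,255)));m[140:]=0;m[:,:290]=0;m[:,340:]=0
pts=np.argwhere(m)[:,::-1];Q=np.array([onz(W,u,v,.013)[:2] for u,v in pts]);mu=Q.mean(0);ev,E=np.linalg.eigh(np.cov((Q-mu).T));d=E[:,1]*np.sign(E[0,1])
print(len(pts),mu,"own",az(d),"az",az(mu-ax),np.hypot(*(mu-ax)))
t=g(261,263,.013);e=g(311,371,.013);print("tail/tip",t,e,az(t-ax),az(e-ax),az(e-t))
for z in(.216,.224,.232):
    a=g(210,507,z);b=g(432,402,z);mid=(a+b)/2;print(z,"tips",a,b,np.hypot(*(a-b)),mid,az(mid-ax),np.hypot(*(mid-ax)),az(b-a)-90)
a=g(152,375,.222);b=g(377,270,.222);print("clips",a,b,np.hypot(*(a-b)),(a+b)/2,az((a+b)/2-ax),az(b-a)-90)
# plate front top edges
a=g(60,212,.2);b=g(322,78,.2);print("plate",a,b,np.hypot(*(a-b)),az(b-a)-90)
```

```text
475 [0.57389558 0.08955951] own -72.11167096218894 az -74.74801366409054 0.11250304856956726
tail/tip [0.56834834 0.11057414] [0.58093997 0.06273862] -74.63669442794584 -74.85397778691373 -75.25270037687339
0.216 tips [0.54900484 0.0366127 ] [0.61644393 0.05399928] 0.0696442661125936 [0.58272439 0.04530599] -75.88406321257668 0.15755140217887262 -75.54329242294926
0.224 tips [0.54992387 0.03753725] [0.61589523 0.05454544] 0.06812855150878903 [0.58290955 0.04604135] -75.75298369059375 0.15688381593764497 -75.54329242294926
0.232 tips [0.55084289 0.03846181] [0.61534653 0.0550916 ] 0.06661283690498446 [0.58309471 0.04677671] -75.6207845371719 0.15621705782420514 -75.54329242294926
clips [0.54145917 0.07585206] [0.60707968 0.09148021] 0.0674558471089852 [0.57426943 0.08366614] -75.32423858241364 -76.60402238206535
plate [0.52248759 0.12468226] [0.6019116  0.14507824] 0.08200102915037476 -75.59772059532328
```

Run:
```python
from h import *
W=dict(np.load("w6.npz"));T=camera_info("top");S=camera_info("scene");ax=np.array([.5443,.1981])
az=lambda d:np.degrees(np.arctan2(d[1],d[0]))
w=lambda u,v:(220+(u+.5)/3-.5,(v+.5)/3-.5);g=lambda u,v:(280+(u+.5)/3-.5,190+(v+.5)/3-.5);f=lambda u,v:(130+(u+.5)/4-.5,180+(v+.5)/4-.5)
a=cross(W,w(210,507),S,g(292,129));b=cross(W,w(432,402),S,g(257,177));print(a,b,az(((a[0]+b[0])/2)[:2]-ax))
a=cross(W,w(152,375),S,g(340,150));b=cross(W,w(377,270),S,g(304,197));print("clips",a,b,az(((a[0]+b[0])/2)[:2]-ax))
print("peg",cross(T,f(193,333),S,g(567,172)),"hub",cross(T,f(322,313),S,g(471,247)))
p=onz(T,*f(193,333),.28);h=onz(T,*f(322,313),.193);print(p,h,az((p-h)[:2]))
```

```text
(array([0.54947517, 0.0385657 , 0.22511926]), np.float64(0.002135630551947839)) (array([0.61527798, 0.05551995, 0.22442301]), np.float64(0.002217522674521099)) -75.85233088080578
clips (array([0.54028876, 0.07668406, 0.21802893]), np.float64(0.002131535794674341)) (array([0.60680475, 0.0921903 , 0.21898879]), np.float64(0.0014614347522021824)) -75.5701615466702
peg (array([0.53126463, 0.25456364, 0.27499759]), np.float64(0.00028659632119124474)) hub (array([0.54564214, 0.19843482, 0.19080174]), np.float64(0.00025829252060587305))
[0.53105115 0.25321871 0.28      ] [0.54556979 0.19790811 0.193     ] 104.70792348600698
```

The arrow is at -74.75° in all three cameras, and the fork is at about -75.6°. The peg probably slid along the pads during the turn. I'll regrip with the jaws along the tangent so that closing them sets the angle.

Call:
jog_arm --increments '[[[0,0,7,-0.006,0.04,-0.01,-1],[0,0,14,-0.012,0.08,-0.02,-1],[0,0,20,-0.02,0.12,-0.04,-1],[0,0,26,-0.03,0.16,-0.06,-1],[0,0,26,-0.036,0.2,-0.08,-1],[0,0,26,-0.0458,0.235,-0.08,-1],[0,0,26,-0.0458,0.2556,-0.08,-1],[0,0,26,-0.0458,0.2556,-0.08,-1]]]'

```text
time: 9.55
position: [0.5281, 0.2576, 0.3406]
tool_rot: [0.566, -0.432, 0.422, -0.561]
ft_force: [-0.1, -0.3, 0.4]
grip_width: 0.087
```

Run:
```python
from h import *
o=get_obs();print(o["position"],o["q"]);R=Ro.from_quat(o["tool_rot"]).as_matrix();print(R.round(3),np.degrees(np.arctan2(R[1,2],R[0,2])), np.array([.529,.2541,.248])-o["position"])
```

```text
[0.52813947 0.25763736 0.3405519 ] [ 0.26043206  0.37030149  1.36406763  0.00647206  1.42037132 -0.01512422]
[[ 0.271 -0.014  0.962]
 [-0.963  0.003  0.271]
 [-0.007 -1.    -0.013]] 15.732693107740664 [ 0.00086053 -0.00353736 -0.0925519 ]
```

Call:
jog_arm --increments '[[[0,0,0,0.0009,-0.0035,-0.03,-1],[0,0,0,0.0009,-0.0035,-0.06,-1],[0,0,0,0.0009,-0.0035,-0.0925,-1],[0,0,0,0.0009,-0.0035,-0.0925,1],[0,0,0,0.0009,-0.0035,-0.0925,1],[0,0,0,0.0009,-0.0035,-0.0925,1],[0,0,0,0.0009,-0.0035,-0.0925,1],[0,0,0,0.0009,-0.0035,-0.0925,1]]]' --squeeze 20

```text
time: 10.35
position: [0.5299, 0.2543, 0.2496]
tool_rot: [0.565, -0.431, 0.423, -0.562]
ft_force: [0.9, 0.2, -0.5]
grip_width: 0.0548
```

Call:
jog_arm --increments '[[[0,0,0,0,0,0,1],[0,0,0,0,0,0,1],[0,0,0,0,0,0,1],[0,0,0,0,0,0,1],[0,0,0,0,0,0,1],[0,0,0,0,0,0,1]]]'

```text
time: 10.95
position: [0.5313, 0.2546, 0.2497]
tool_rot: [0.564, -0.43, 0.424, -0.563]
ft_force: [4.2, 0.9, -2.2]
grip_width: 0.0174
```

Run:
```python
from h import *
o=get_obs();print(o["position"],o["ft_force"],o["grip_width"]); v=o["position"][:2]-[.5443,.1981];print(np.hypot(*v),np.degrees(np.arctan2(v[1],v[0])))
```

```text
[0.53132963 0.25464986 0.2497097 ] [ 4.24494217  0.85081936 -2.21703586] 0.017414405479018003
0.05801824987105862 102.91802209406313
```

Call:
jog_arm --increments '[[[0,0,0,-0.0006,-0.0002,0,1],[0,0,0,-0.0012,-0.0003,0,1],[0,0,0,-0.0018,-0.0004,0,1],[0,0,0,-0.0018,-0.0004,0,1],[0,0,0,-0.0018,-0.0004,0,1]]]'

```text
time: 11.45
position: [0.5304, 0.2545, 0.2497]
tool_rot: [-0.564, 0.43, -0.424, 0.564]
ft_force: [5.0, 1.6, -2.9]
grip_width: 0.0175
```

Call:
jog_arm --increments '[[[0,0,0,-0.0012,-0.0003,0,-1],[0,0,0,0,0,0,-1],[0,0,0,0,0,0,-1],[0,0,0,0,0,0,-1],[0,0,0,0,0,0.03,-1],[0,0,0,0,0,0.06,-1],[0,0,0,0,0,0.09,-1],[0,0,-7,0,-0.03,0.12,-1]]]'

```text
time: 12.25
position: [0.5297, 0.2264, 0.3708]
tool_rot: [-0.536, 0.464, -0.457, 0.537]
ft_force: [0.8, -0.4, 0.2]
grip_width: 0.0735
```

Call:
jog_arm --increments '[[[0,0,-8,0.005,-0.04,0.03,-1],[0,0,-16,0.012,-0.08,0.06,-1],[0,0,-20,0.02,-0.12,0.06,-1],[0,0,-20,0.028,-0.16,0.06,-1],[0,0,-20,0.036,-0.2,0.06,-1],[0,0,-20,0.042,-0.216,0.06,-1],[0,0,-20,0.042,-0.216,0.06,-1]]]'

```text
time: 12.95
position: [0.5719, 0.0086, 0.4302]
tool_rot: [-0.447, 0.551, -0.544, 0.448]
ft_force: [-0.1, 1.2, -0.0]
grip_width: 0.087
```

Run:
```python
from h import *
o=get_obs();print(o["position"],o["ft_force"])
W=camera_info("wrist");im=camera("wrist");cv2.imwrite("pics/w7.png",im[:,:,::-1]);np.savez("w7.npz",**W)
cv2.imwrite("pics/c7.png",cv2.resize(im[0:260,200:460,::-1],(600,600),interpolation=cv2.INTER_CUBIC))
im=camera("scene");cv2.imwrite("pics/scene7.png",im[:,:,::-1])
cv2.imwrite("pics/c7s.png",cv2.resize(im[190:390,280:547,::-1],(800,600),interpolation=cv2.INTER_CUBIC))
```

```text
[0.57193813 0.00855664 0.43024823] [-0.1482785   1.21102924 -0.01925576]
```

View pics/c7.png

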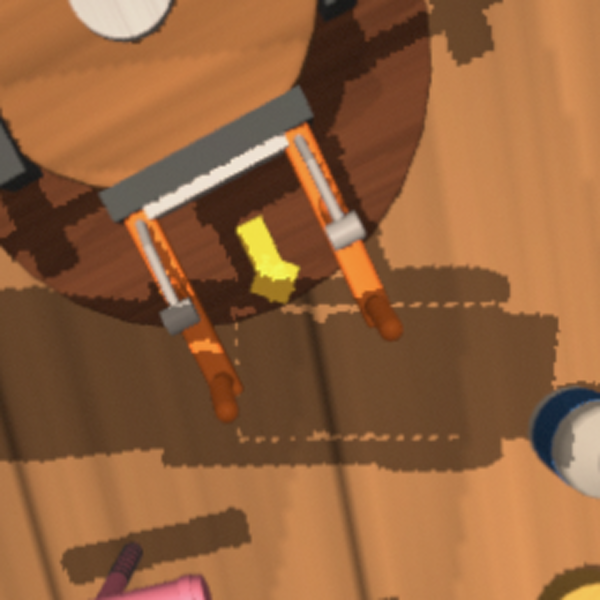

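View pics/c7s.png

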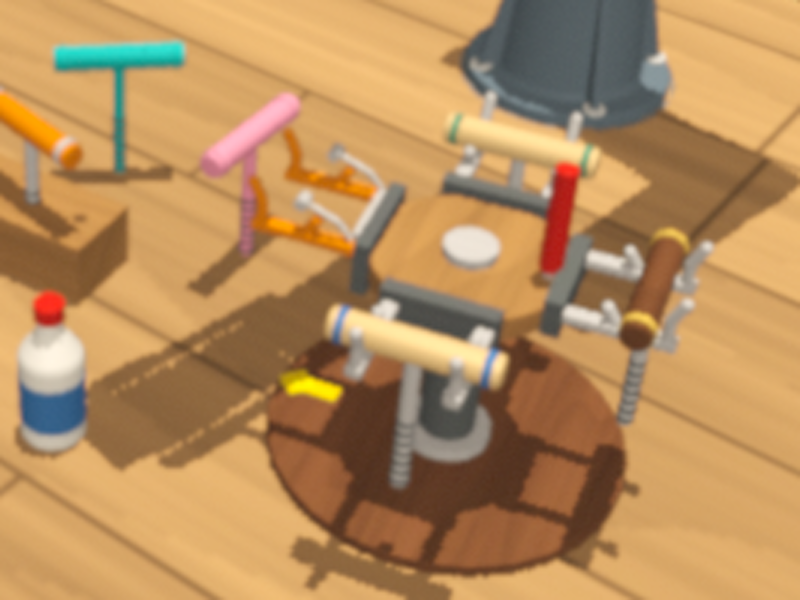

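Run:
```python
from h import *
W=dict(np.load("w7.npz"));S=camera_info("scene")
az=lambda d:np.degrees(np.arctan2(d[1],d[0]));k=260/600
P=lambda u,v:(200+(u+.5)*k-.5,(v+.5)*k-.5);g=lambda u,v,z:onz(W,*P(u,v),z)[:2]
s=lambda u,v:(280+(u+.5)/3-.5,190+(v+.5)/3-.5)
hub=g(120,-3,.193)
t=g(249,222,.013);e=g(285,300,.013);a=g(226,409,.2245);b=g(390,328,.2245);c=g(179,317,.218);d=g(345,231,.218)
p1=g(102,200,.2);p2=g(300,92,.2)
print("hub",hub)
for ax in ([.5443,.1981],[.5455,.198]):
    print("arrow",az(t-ax),az(e-ax),az(e-t),"tips",az((a+b)/2-ax),az(b-a)-90,"clips",az((c+d)/2-ax),az(d-c)-90)
print("plate",az(p2-p1)-90, "a,b",a,b,"clips",c,d)
print("scene tri",cross(W,P(226,409),S,s(291,130)),cross(W,P(390,328),S,s(256,178)))
print("arrow->fork line: ", az((a+b)/2-(t+e)/2))
```

```text
hub [0.54463117 0.19222039]
arrow -74.32592655108157 -74.9589001105418 -76.16452377103586 tips -74.47316767403902 -75.2080638620036 clips -74.40090463263132 -74.85938292834072
arrow -75.04287864920363 -75.4301948005372 -76.16452377103586 tips -74.8877657867086 -75.2080638620036 clips -74.94897162962074 -74.85938292834072
plate -74.64499095836776 a,b [0.55334806 0.0386398 ] [0.619038   0.05598594] clips [0.54289043 0.07503021] [0.60940414 0.09302758]
scene tri (array([0.55293689, 0.03994614, 0.22665984]), np.float64(0.0023651870608447857)) (array([0.61838461, 0.05700321, 0.22593347]), np.float64(0.002060779557478727))
arrow->fork line:  -73.83530557844686
```

The fork (≈-74.8°) and the arrow (≈-74.9°) now agree. Next is the auger.

```bash
cat >> h.py <<'E'
def need(pos,jawaz):
    o=get_obs();R=Ro.from_quat(o["tool_rot"]).as_matrix()
    z=np.array([np.cos(np.radians(jawaz)),np.sin(np.radians(jawaz)),0]);y=np.array([0,0,-1.]);x=np.cross(y,z)
    D=Ro.from_matrix(np.c_[x,y,z]@R.T).as_rotvec(degrees=True)
    print("t",o["time"],"pos",o["position"].round(4),"F",o["ft_force"].round(2),"w",round(o["grip_width"],4),"shift",(np.array(pos)-o["position"]).round(4),"turn",D.round(2))
E
python3 - <<'E'
from h import *
need([.5774,-.2097,.25],-10.35)
E
```

```text
t 13.05 pos [0.5712 0.0114 0.4305] F [ 0.07 -0.28 -0.03] w 0.0868 shift [ 0.0062 -0.2211 -0.1805] turn [-0.59 -0.28  0.87]
```

Call:
jog_arm --increments '[[[0,0,0,0.001,-0.03,-0.01,-1],[-0.6,-0.3,0.9,0.002,-0.07,-0.03,-1],[-0.6,-0.3,0.9,0.003,-0.11,-0.06,-1],[-0.6,-0.3,0.9,0.004,-0.15,-0.09,-1],[-0.6,-0.3,0.9,0.005,-0.19,-0.12,-1],[-0.6,-0.3,0.9,0.0062,-0.2211,-0.15,-1],[-0.6,-0.3,0.9,0.0062,-0.2211,-0.1805,-1],[-0.6,-0.3,0.9,0.0062,-0.2211,-0.1805,-1]]]'

```text
time: 13.85
position: [0.5748, -0.2069, 0.2454]
tool_rot: [-0.454, 0.547, -0.539, 0.452]
ft_force: [-0.3, 0.8, -0.1]
grip_width: 0.087
```

Run:
```python
from h import *
W=camera_info("wrist");im=camera("wrist");cv2.imwrite("pics/w8.png",im[:,:,::-1]);np.savez("w8.npz",**W)
print(proj(W,[.5774,-.2097,.135]))
need([.5774,-.2097,.1163],-10.35)
```

```text
[330.49070612 239.56507036]
t 13.9 pos [ 0.5764 -0.2072  0.2481] F [0.26 0.29 0.65] w 0.0871 shift [ 0.001  -0.0025 -0.1318] turn [-0.21 -0.26 -0.12]
```

View pics/w8.png

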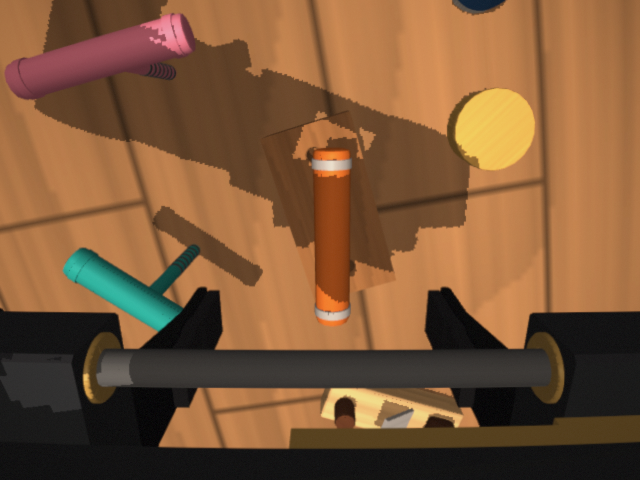

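The orange handle runs from (332,152) to (333,323), aligned with the image vertical and between the jaws.

Run:
```python
from h import *
W=dict(np.load("w8.npz"))
a=onz(W,332,153,.139);b=onz(W,332.7,322,.139);print(a,b,np.linalg.norm(a-b),(a+b)/2,np.degrees(np.arctan2(*(a-b)[1::-1])))
```

```text
[ 0.58837442 -0.15284624  0.139     ] [ 0.56852815 -0.26883064  0.139     ] 0.11767011584745113 [ 0.57845129 -0.21083844  0.139     ] 80.29006551154782
```

Call:
jog_arm --increments '[[[-0.2,-0.3,0.2,0.0016,-0.003,-0.04,-1],[-0.2,-0.3,0.2,0.0016,-0.003,-0.08,-1],[-0.2,-0.3,0.2,0.0016,-0.003,-0.11,-1],[-0.2,-0.3,0.2,0.0016,-0.003,-0.1318,-1],[-0.2,-0.3,0.2,0.0016,-0.003,-0.1318,-1],[-0.2,-0.3,0.2,0.0016,-0.003,-0.1318,-1]]]'

```text
time: 14.5
position: [0.5797, -0.2094, 0.1184]
tool_rot: [0.454, -0.54, 0.542, -0.456]
ft_force: [0.9, -0.3, -0.8]
grip_width: 0.087
```

Run:
```python
from h import *
need([.578,-.2103,.1163],-10.)
im=camera("wrist");cv2.imwrite("pics/w9.png",im[:,:,::-1])
```

```text
t 14.5 pos [ 0.5797 -0.2094  0.1184] F [ 0.88 -0.31 -0.83] w 0.087 shift [-0.0017 -0.0009 -0.0021] turn [ 0.06  0.19 -0.08]
```

View pics/w9.png

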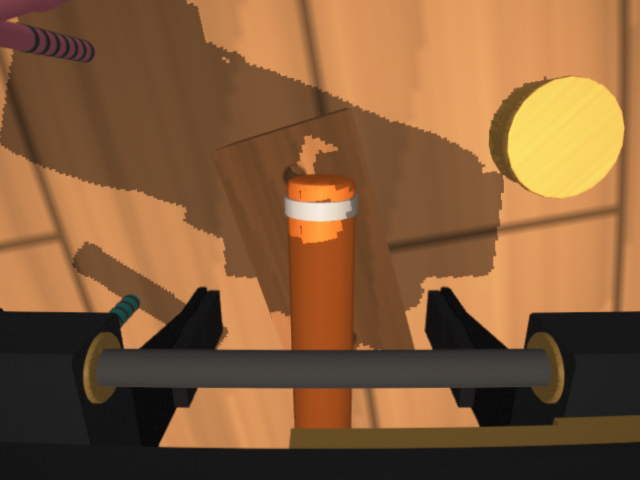

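The handle is centred between the jaws (x≈322). Closing.

Call:
jog_arm --increments '[[[0,0.1,0,-0.0004,-0.0009,-0.002,1],[0,0.1,0,-0.0004,-0.0009,-0.002,1],[0,0.1,0,-0.0004,-0.0009,-0.002,1],[0,0.1,0,-0.0004,-0.0009,-0.002,1],[0,0.1,0,-0.0004,-0.0009,-0.002,1],[0,0.1,0,-0.0004,-0.0009,-0.002,1],[0,0.1,0,-0.0004,-0.0009,-0.002,1],[0,0.1,0,-0.0004,-0.0009,-0.002,1]]]' --squeeze 20

```text
time: 15.35
position: [0.5795, -0.2109, 0.1168]
tool_rot: [0.454, -0.54, 0.543, -0.455]
ft_force: [-0.2, -0.6, 0.1]
grip_width: 0.0311
```

Call:
jog_arm --increments '[[[0,0,0,0,0,0,1],[0,0,0,0,0,0,1],[0,0,0,0,0,0,1],[0,0,0,0,0,0,1]]]' --squeeze 50

```text
time: 15.75
position: [0.5795, -0.2109, 0.1167]
tool_rot: [0.454, -0.54, 0.543, -0.455]
ft_force: [-0.9, -0.7, -0.4]
grip_width: 0.023
```

Run:
```python
from h import *
need([.578,-.2103,.1163],-10.)
```

```text
t 15.75 pos [ 0.5795 -0.2109  0.1167] F [-0.89 -0.73 -0.41] w 0.023 shift [-0.0015  0.0006 -0.0004] turn [ 0.1   0.15 -0.06]
```

Call:
jog_arm --increments '[[[0,0,0,0,0,0.01,1],[0,0,0,0,0,0.03,1],[0,0,0,0,0,0.055,1],[0,0,0,0,0,0.085,1],[0,0,0,0,0,0.115,1],[0,0,0,0,0,0.145,1],[0,0,0,0,0,0.173,1],[0,0,0,0,0,0.173,1]]]'

```text
time: 16.55
position: [0.5817, -0.212, 0.2949]
tool_rot: [0.453, -0.537, 0.546, -0.456]
ft_force: [0.6, -0.8, -1.2]
grip_width: 0.0229
```

Run:
```python
from h import *
need([.612,-.05,.29],-74.85)
im=camera("scene");cv2.imwrite("pics/s10.png",im[:,:,::-1])
im=camera("wrist");cv2.imwrite("pics/w10.png",im[:,:,::-1])
```

```text
t 16.55 pos [ 0.5817 -0.212   0.2949] F [ 0.55 -0.81 -1.2 ] w 0.0229 shift [ 0.0303  0.162  -0.0049] turn [  0.71   0.36 -64.91]
```

View pics/s10.png

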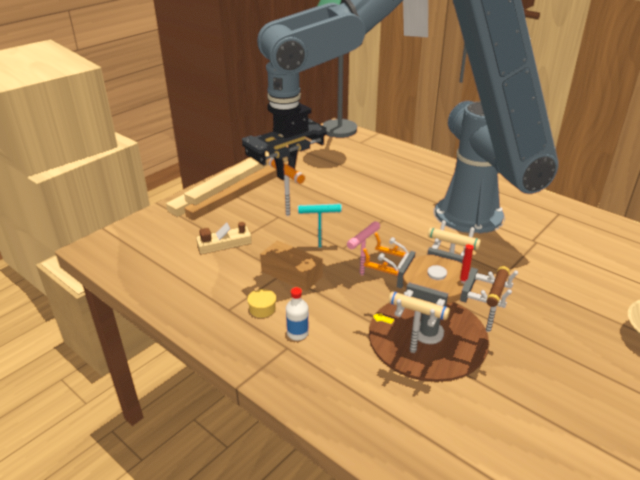

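View pics/w10.png

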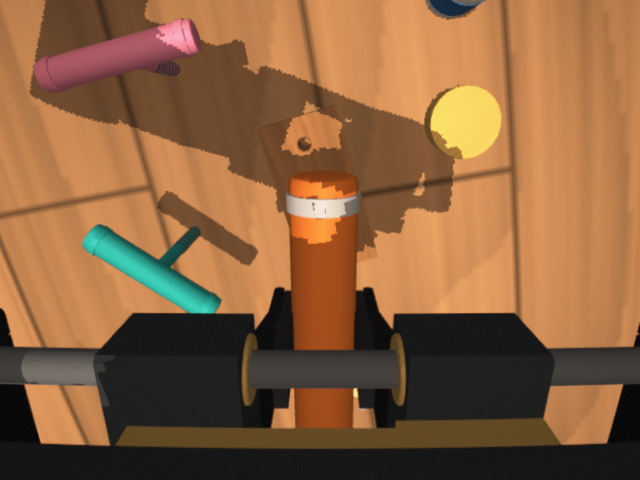

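Held straight and lifted clear of the block. I'll carry it to outside the fork.

Call:
jog_arm --increments '[[[0.1,0,-8,0.004,0.02,0,1],[0.2,0.1,-16,0.008,0.04,0,1],[0.3,0.2,-24,0.012,0.06,0,1],[0.4,0.2,-32,0.016,0.08,0,1],[0.5,0.3,-40,0.02,0.1,0,1],[0.6,0.3,-48,0.023,0.12,0,1],[0.7,0.4,-56,0.027,0.14,0,1],[0.7,0.4,-64.5,0.03,0.162,0,1]]]'

```text
time: 17.45
position: [0.6078, -0.0477, 0.2873]
tool_rot: [-0.095, 0.705, -0.697, 0.092]
ft_force: [0.4, -0.4, -1.2]
grip_width: 0.0227
```

Run:
```python
from h import *
need([.612,-.05,.29],-74.85)
```

```text
t 17.45 pos [ 0.6078 -0.0477  0.2873] F [ 0.37 -0.44 -1.17] w 0.0227 shift [ 0.0042 -0.0023  0.0027] turn [-0.63 -0.29 -0.04]
```

Call:
jog_arm --increments '[[[-0.6,-0.3,0,0.004,-0.002,0.002,1],[-0.6,-0.3,0,0.004,-0.002,0.002,1],[-0.6,-0.3,0,0.004,-0.002,0.002,1],[-0.6,-0.3,0,0.004,-0.002,0.002,1]]]'

```text
time: 17.85
position: [0.6115, -0.0505, 0.2887]
tool_rot: [-0.094, 0.701, -0.701, 0.093]
ft_force: [-0.7, -0.6, -2.1]
grip_width: 0.0226
```

Run:
```python
from h import *
need([.612,-.05,.29],-74.85)
for n in("scene","top","wrist"):
    I=camera_info(n);im=camera(n);cv2.imwrite(f"pics/{n}11.png",im[:,:,::-1]);np.savez(f"{n}11.npz",**I)
    if n=="scene": cv2.imwrite("pics/c11s.png",cv2.resize(im[170:370,260:527,::-1],(800,600),interpolation=cv2.INTER_CUBIC))
```

```text
t 17.85 pos [ 0.6115 -0.0505  0.2887] F [-0.75 -0.59 -2.13] w 0.0226 shift [0.0005 0.0005 0.0013] turn [-0.04 -0.06 -0.03]
```

View pics/c11s.png

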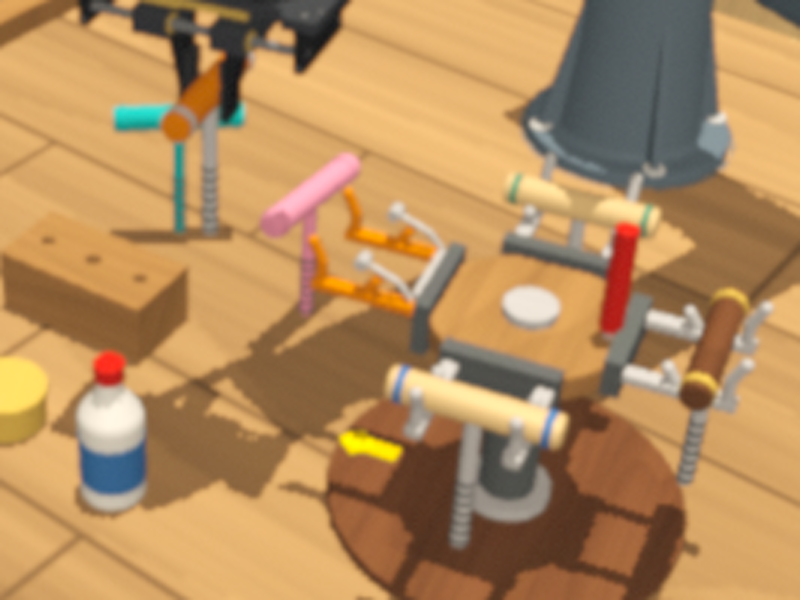

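View pics/top11.png

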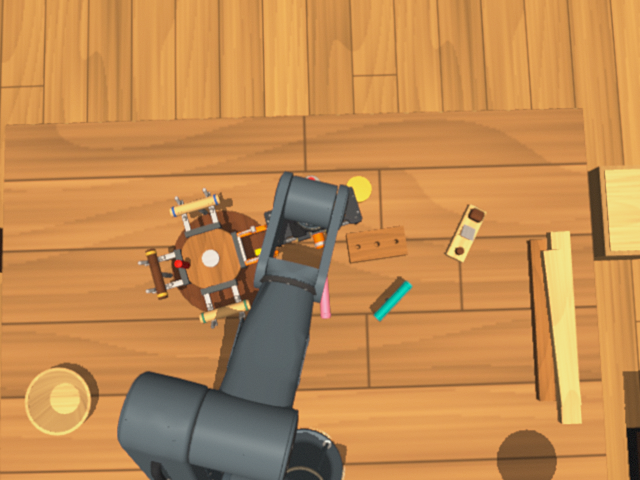

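View pics/wrist11.png

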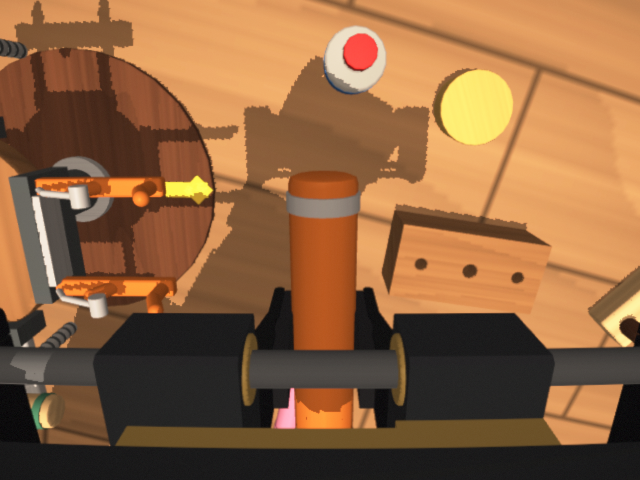

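Wrist view: far prong tip (140,198), near prong tip (157,300), clips (78,195) and (97,305), and the held handle's far end at (323,178). I'll compute the offsets in this one frame.

Run:
```python
from h import *
W=dict(np.load("wrist11.npz"));S=camera_info("scene");o=get_obs()
az=lambda d:np.degrees(np.arctan2(d[1],d[0]))
zc=o["position"][2]+.0187
A=np.array([.545,.198]);d=np.array([np.cos(np.radians(-74.85)),np.sin(np.radians(-74.85))]);n=np.array([-d[1],d[0]])
f=lambda p:((p[:2]-A)@d,(p[:2]-A)@n)
print("tcp",f(o["position"]))
for v in (173,179): e=onz(W,323,v,zc); print("end",e,f(e))
a=onz(W,140,198,.2245);b=onz(W,157,300,.2245);print("tips",f(a),f(b),az(a[:2]-b[:2])-90,(a+b)/2)
c=onz(W,79,196,.22);g=onz(W,97,305,.22);print("clips",f(c),f(g),az(c[:2]-g[:2])-90)
t=onz(W,214,188,.013);print("arrowtip",f(t))
s=lambda u,v:(260+(u+.5)/3-.5,170+(v+.5)/3-.5)
print("tri tips",cross(W,(140,198),S,s(350,193)),cross(W,(157,300),S,s(315,240)))
```

```text
tcp (np.float64(0.2572550814121733), np.float64(-0.0005225655026579335))
end [ 0.66997058 -0.03394992  0.30791816] (np.float64(0.2565491654694357), np.float64(0.06000781516437412))
end [ 0.66800118 -0.03448241  0.30791816] (np.float64(0.2565484459610912), np.float64(0.05796770085221719))
tips (np.float64(0.155922083207605), np.float64(0.034084842684426526)) (np.float64(0.15810467252084232), np.float64(-0.027351100049885713)) -72.81535090365983 [0.58928482 0.04732355 0.2245    ]
clips (np.float64(0.1188505092502883), np.float64(0.03448133345182386)) (np.float64(0.11827780242594597), np.float64(-0.03318014114333229)) -75.33495692009501
arrowtip (np.float64(0.1420064053244679), np.float64(0.00019111977880617305))
tri tips (array([0.61049575, 0.05999838, 0.25124355]), np.float64(0.0387581762268432)) (array([0.56480982, 0.03582831, 0.19909152]), np.float64(0.03677088701744633))
```

Call:
jog_arm --increments '[[[0,0,0,-0.004,0.015,0,1],[0,0,0,-0.008,0.031,-0.005,1],[0,0,0,-0.012,0.047,-0.01,1],[0,0,0,-0.017,0.065,-0.015,1],[0,0,0,-0.022,0.083,-0.015,1],[0,0,0,-0.027,0.103,-0.015,1],[0,0,0,-0.0318,0.1221,-0.015,1],[0,0,0,-0.0318,0.1221,-0.015,1]]]'

```text
time: 18.8
position: [0.5784, 0.0753, 0.2742]
tool_rot: [-0.095, 0.701, -0.7, 0.094]
ft_force: [0.1, -0.3, -1.4]
grip_width: 0.0227
```

Run:
```python
from h import *
need([.5797,.0716,.2737],-74.85)
for n in("scene","wrist"):
    I=camera_info(n);im=camera(n);cv2.imwrite(f"pics/{n}12.png",im[:,:,::-1]);np.savez(f"{n}12.npz",**I)
    if n=="scene": cv2.imwrite("pics/c12s.png",cv2.resize(im[170:370,260:527,::-1],(800,600),interpolation=cv2.INTER_CUBIC))
need([.5797,.0716,.2737],-74.85)
```

```text
t 18.8 pos [0.5784 0.0753 0.2742] F [ 0.1  -0.26 -1.43] w 0.0227 shift [ 0.0013 -0.0037 -0.0005] turn [-0.1  -0.06 -0.23]
t 18.9 pos [0.5797 0.0728 0.2743] F [-0.49 -0.22 -1.59] w 0.0228 shift [ 0.     -0.0012 -0.0006] turn [ 0.    0.02 -0.13]
```

View pics/c12s.png

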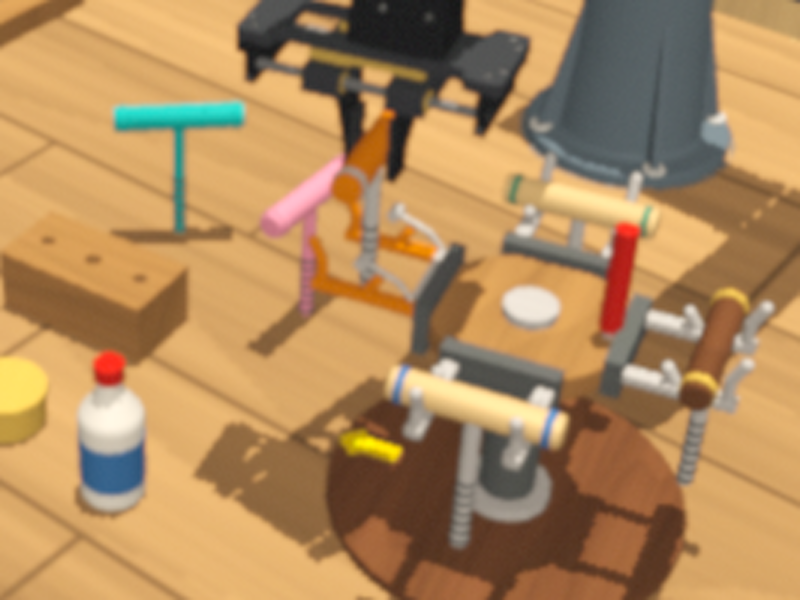

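View pics/wrist12.png

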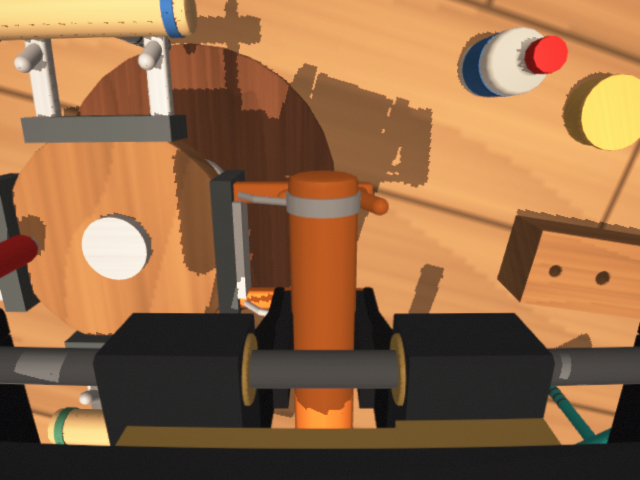

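The handle is over the fork: far prong end ball at (380,206), plate (232,240), hub (115,248).

Run:
```python
from h import *
W=dict(np.load("wrist12.npz"))
d=np.array([np.cos(np.radians(-74.85)),np.sin(np.radians(-74.85))]);n=np.array([-d[1],d[0]])
hub=onz(W,115,248,.193)[:2];print("hub",hub)
f=lambda p:(((p[:2]-hub)@d).round(4),((p[:2]-hub)@n).round(4))
C=-W["R"].T@W["t"];print("tip",f(onz(W,379,206,.2245)),"plateface",f(onz(W,243,230,.2)))
p0=np.array([.5784,.0753]);print("tcp at pic",f(p0)," handle end",f(onz(W,323,178,.293)))
need([.5797,.0716,.2737],-74.85)
```

```text
hub [0.54528209 0.1977176 ]
tip (np.float64(0.1561), np.float64(0.0338)) plateface (np.float64(0.081), np.float64(0.0137))
tcp at pic (np.float64(0.1268), np.float64(-0.0))  handle end (np.float64(0.1275), np.float64(0.0592))
t 18.9 pos [0.5797 0.0728 0.2743] F [-0.49 -0.22 -1.59] w 0.0228 shift [ 0.     -0.0012 -0.0006] turn [ 0.    0.02 -0.13]
```

Call:
jog_arm --increments '[[[0,0,-0.1,0,-0.0008,-0.015,1],[0,0,-0.1,0,-0.0008,-0.03,1],[0,0,-0.1,0,-0.0008,-0.042,1],[0,0,-0.1,0,-0.0008,-0.05,1],[0,0,-0.1,0,-0.0008,-0.053,1],[0,0,-0.1,0,-0.0008,-0.053,1]]]'

```text
time: 19.5
position: [0.5797, 0.0718, 0.221]
tool_rot: [0.093, -0.701, 0.701, -0.093]
ft_force: [-0.1, 0.2, -1.5]
grip_width: 0.0229
```

Run:
```python
from h import *
need([.5796,.072,.2],-74.85)
```

```text
t 19.5 pos [0.5797 0.0718 0.221 ] F [-0.07  0.2  -1.46] w 0.0229 shift [-0.0001  0.0002 -0.021 ] turn [ 0.01 -0.01 -0.01]
```

Call:
jog_arm --increments '[[[0,0,0,0,0,-0.002,1],[0,0,0,0,0,-0.004,1],[0,0,0,0,0,-0.006,1],[0,0,0,0,0,-0.008,1]]]' --squeeze 60

```text
time: 19.9
position: [0.5798, 0.0717, 0.2131]
tool_rot: [0.093, -0.701, 0.701, -0.093]
ft_force: [-0.1, -0.7, -1.9]
grip_width: 0.0228
```

Call:
jog_arm --increments '[[[0,0,0,0,0,-0.002,1],[0,0,0,0,0,-0.004,1],[0,0,0,0,0,-0.006,1]]]'

```text
time: 20.2
position: [0.5811, 0.0704, 0.2081]
tool_rot: [0.092, -0.7, 0.702, -0.095]
ft_force: [0.2, -5.7, 4.6]
grip_width: 0.0225
```

Call:
jog_arm --increments '[[[0,0,0,-0.001,0.0015,-0.002,1],[0,0,0,-0.001,0.0015,-0.004,1],[0,0,0,-0.001,0.0015,-0.006,1]]]'

```text
time: 20.5
position: [0.5821, 0.0699, 0.2032]
tool_rot: [0.091, -0.698, 0.704, -0.096]
ft_force: [1.5, -6.1, 1.6]
grip_width: 0.0226
```

Run:
```python
from h import *
need([.5796,.072,.19],-74.85)
```

```text
t 20.5 pos [0.5821 0.0699 0.2032] F [ 1.52 -6.1   1.58] w 0.0226 shift [-0.0025  0.0021 -0.0132] turn [ 0.38  0.48 -0.04]
```

Call:
jog_arm --increments '[[[0.4,0.4,0,-0.0025,0.002,-0.002,1],[0.4,0.4,0,-0.0025,0.002,-0.004,1],[0.4,0.4,0,-0.0025,0.002,-0.006,1]]]'

```text
time: 20.8
position: [0.5815, 0.0698, 0.1978]
tool_rot: [0.091, -0.7, 0.702, -0.095]
ft_force: [2.5, -6.1, -1.4]
grip_width: 0.0224
```

Run:
```python
from h import *
need([.5796,.072,.19],-74.85)
```

```text
t 20.8 pos [0.5815 0.0698 0.1978] F [ 2.48 -6.07 -1.41] w 0.0224 shift [-0.0019  0.0022 -0.0078] turn [ 0.17  0.32 -0.02]
```

Call:
jog_arm --increments '[[[0.2,0.3,0,-0.0018,0.001,-0.002,1],[0.2,0.3,0,-0.0018,0.001,-0.004,1],[0.2,0.3,0,-0.0018,0.001,-0.006,1]]]'

```text
time: 21.1
position: [0.5806, 0.0696, 0.1916]
tool_rot: [0.092, -0.7, 0.701, -0.094]
ft_force: [0.7, -3.6, -3.9]
grip_width: 0.023
```

Run:
```python
from h import *
need([.5796,.072,.186],-74.85)
```

```text
t 21.1 pos [0.5806 0.0696 0.1916] F [ 0.71 -3.59 -3.86] w 0.023 shift [-0.001   0.0024 -0.0056] turn [0.06 0.12 0.01]
```

Call:
jog_arm --increments '[[[0,0.1,0,-0.0006,0.0008,-0.0015,1],[0,0.1,0,-0.0006,0.0008,-0.003,1],[0,0.1,0,-0.0006,0.0008,-0.0045,1]]]'

```text
time: 21.4
position: [0.5792, 0.0713, 0.1868]
tool_rot: [-0.094, 0.701, -0.701, 0.093]
ft_force: [-0.9, 0.2, 0.6]
grip_width: 0.0228
```

Run:
```python
from h import *
need([.5796,.072,.186],-74.85)
```

```text
t 21.4 pos [0.5792 0.0713 0.1868] F [-0.92  0.16  0.64] w 0.0228 shift [ 0.0004  0.0007 -0.0008] turn [-0.01 -0.08 -0.  ]
```

Call:
jog_arm --increments '[[[0,0,0,0,0,-0.001,1],[0,0,0,0,0,-0.002,1],[0,0,0,0,0,-0.002,1]]]'

```text
time: 21.7
position: [0.5792, 0.0714, 0.1857]
tool_rot: [-0.094, 0.701, -0.701, 0.093]
ft_force: [-1.9, -1.4, 5.5]
grip_width: 0.0228
```

Run:
```python
from h import *
need([.5796,.072,.186],-74.85)
```

```text
t 21.7 pos [0.5792 0.0714 0.1857] F [-1.9  -1.44  5.5 ] w 0.0228 shift [0.0004 0.0006 0.0003] turn [-0.01 -0.05 -0.02]
```

Call:
jog_arm --increments '[[[0,0,0,0.0002,0.0002,-0.0015,1],[0,0,0,0.0002,0.0002,-0.003,1],[0,0,0,0.0002,0.0002,-0.003,1],[0,0,0,0.0002,0.0002,-0.003,1]]]'

```text
time: 22.1
position: [0.58, 0.0716, 0.1848]
tool_rot: [0.093, -0.701, 0.701, -0.094]
ft_force: [-2.8, -2.2, 9.2]
grip_width: 0.0228
```

Run:
```python
from h import *
need([.5796,.072,.186],-74.85)
```

```text
t 22.1 pos [0.58   0.0716 0.1848] F [-2.84 -2.22  9.25] w 0.0228 shift [-0.0004  0.0004  0.0012] turn [ 0.02  0.08 -0.06]
```

Call:
jog_arm --increments '[[[0,0,0,-0.0004,0.0004,-0.002,1],[0,0,0,-0.0004,0.0004,-0.0035,1],[0,0,0,-0.0004,0.0004,-0.0042,1],[0,0,0,-0.0004,0.0004,-0.0042,1],[0,0,0,-0.0004,0.0004,-0.0042,1]]]'

```text
time: 22.6
position: [0.5808, 0.0718, 0.1837]
tool_rot: [0.092, -0.7, 0.702, -0.096]
ft_force: [-3.6, -1.6, 13.7]
grip_width: 0.0227
```

Run:
```python
from h import *
need([.5796,.072,.186],-74.85)
```

```text
t 22.6 pos [0.5808 0.0718 0.1837] F [-3.58 -1.65 13.68] w 0.0227 shift [-0.0012  0.0002  0.0023] turn [ 0.08  0.31 -0.14]
```

Call:
jog_arm --increments '[[[0,0.2,0,-0.0014,-0.0002,0.001,1],[0,0.2,0,-0.0014,-0.0002,0.0025,1],[0,0.2,0,-0.0014,-0.0002,0.0025,1]]]'

```text
time: 22.9
position: [0.58, 0.0719, 0.1865]
tool_rot: [0.093, -0.7, 0.701, -0.095]
ft_force: [0.4, 0.2, 2.3]
grip_width: 0.0227
```

Run:
```python
from h import *
need([.5796,.072,.186],-74.85)
for n in("scene","wrist"):
    I=camera_info(n);im=camera(n);cv2.imwrite(f"pics/{n}13.png",im[:,:,::-1]);np.savez(f"{n}13.npz",**I)
    if n=="scene": cv2.imwrite("pics/c13s.png",cv2.resize(im[170:370,260:527,::-1],(800,600),interpolation=cv2.INTER_CUBIC))
```

```text
t 22.9 pos [0.58   0.0719 0.1865] F [0.37 0.2  2.28] w 0.0227 shift [-0.0004  0.0001 -0.0005] turn [ 0.05  0.22 -0.13]
```

View pics/c13s.png

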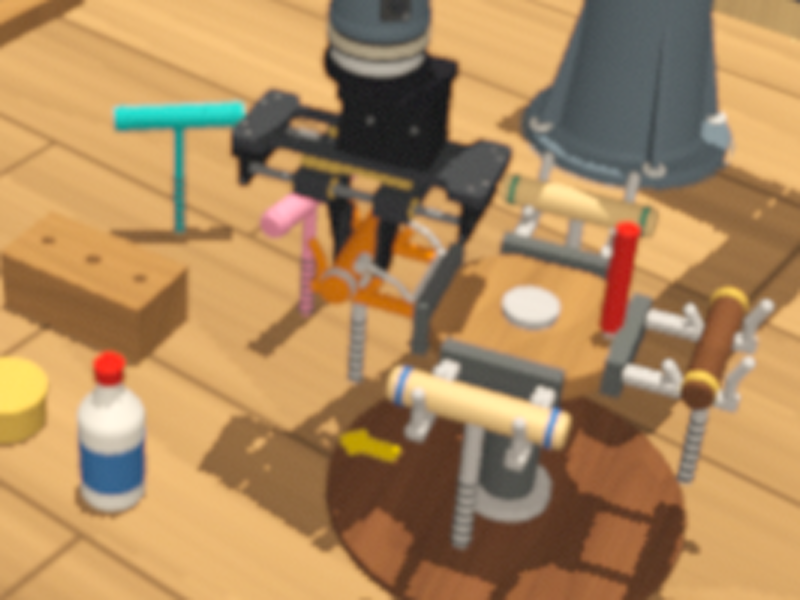

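View pics/wrist13.png

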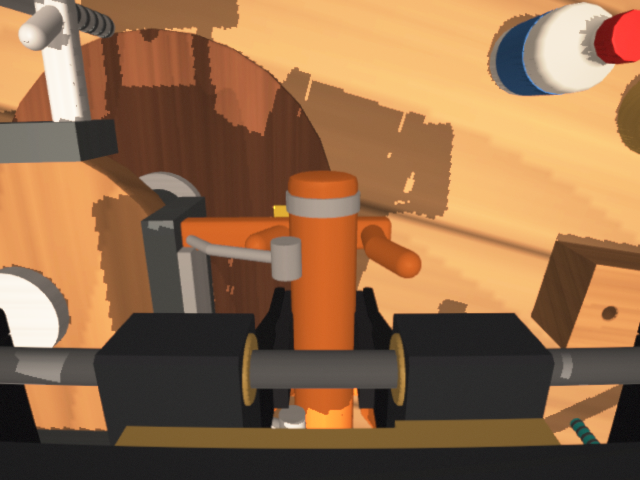

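Seated: the clip nose at (286,258) is over the inner side of the handle, and the upturned end at (395,252) is outside it. I'll open only halfway because the plate is close, then go straight up.

Call:
jog_arm --increments '[[[0,0,0,0,0,0,0.1],[0,0,0,0,0,0,0.1],[0,0,0,0,0,0,0.1],[0,0,0,0,0,0,0.1],[0,0,0,0,0,0,0.1]]]'

```text
time: 23.5
position: [0.5797, 0.0719, 0.186]
tool_rot: [0.093, -0.7, 0.701, -0.095]
ft_force: [-0.0, -0.3, 0.4]
grip_width: 0.0393
```

Call:
jog_arm --increments '[[[0,0,0,0,0,0.003,0.1],[0,0,0,0,0,0.01,0.1],[0,0,0,0,0,0.025,0.1],[0,0,0,0,0,0.05,0.1],[0,0,0,0,0,0.08,0.1],[0,0,0,0,0,0.11,0.1],[0,0,0,0,-0.03,0.14,0.1],[0,0,0,0,-0.06,0.17,0.1]]]'

```text
time: 24.3
position: [0.5795, 0.012, 0.3581]
tool_rot: [0.094, -0.7, 0.701, -0.096]
ft_force: [0.8, -0.5, -0.3]
grip_width: 0.0393
```

Run:
```python
from h import *
need([.64,-.1,.43],-10)
```

```text
t 24.3 pos [0.5795 0.012  0.3581] F [ 0.84 -0.45 -0.28] w 0.0393 shift [ 0.0605 -0.112   0.0719] turn [-0.07  0.22 64.59]
```

Call:
jog_arm --increments '[[[0,0,8,-0.001,-0.002,0.02,0.1],[0,0,16,-0.002,-0.004,0.04,0.1],[0,0,24,-0.003,-0.006,0.06,0.1],[0,0,32,-0.004,-0.008,0.072,0.1],[0,0,40,-0.005,-0.01,0.072,0.1],[0,0,48,-0.006,-0.01,0.072,0.1],[0,0,56,-0.007,-0.01,0.072,0.1],[0,0,64.5,-0.007,-0.01,0.072,0.1]]]'

```text
time: 25.1
position: [0.5722, 0.002, 0.4309]
tool_rot: [-0.454, 0.541, -0.541, 0.457]
ft_force: [0.2, -0.0, -0.2]
grip_width: 0.0391
```

Call:
jog_arm --increments '[[[0,0,0,0,0,0,0.1],[0,0,0,0,0,0,0.1]]]'

```text
time: 25.3
position: [0.5721, 0.002, 0.4315]
tool_rot: [0.453, -0.541, 0.542, -0.457]
ft_force: [0.2, 0.9, 0.8]
grip_width: 0.0391
```

Run:
```python
from h import *
need([.572,.0086,.43],-10)
I=camera_info("wrist");im=camera("wrist");cv2.imwrite("pics/w14.png",im[:,:,::-1]);np.savez("w14.npz",**I)
cv2.imwrite("pics/c14.png",cv2.resize(im[0:260,200:460,::-1],(600,600),interpolation=cv2.INTER_CUBIC))
im=camera("scene");cv2.imwrite("pics/s14.png",im[:,:,::-1]);cv2.imwrite("pics/c14s.png",cv2.resize(im[190:390,280:547,::-1],(800,600),interpolation=cv2.INTER_CUBIC))
```

```text
t 25.3 pos [0.5721 0.002  0.4315] F [0.23 0.86 0.79] w 0.0391 shift [-0.0001  0.0066 -0.0015] turn [-0.15  0.23 -0.08]
```

View pics/c14.png

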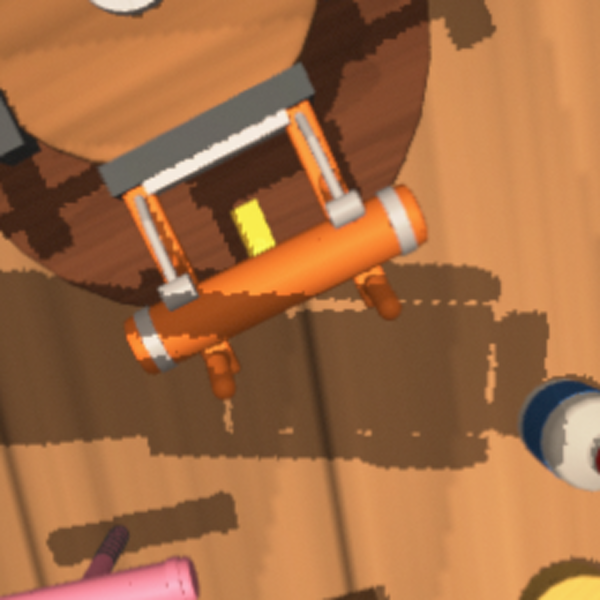

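View pics/c14s.png

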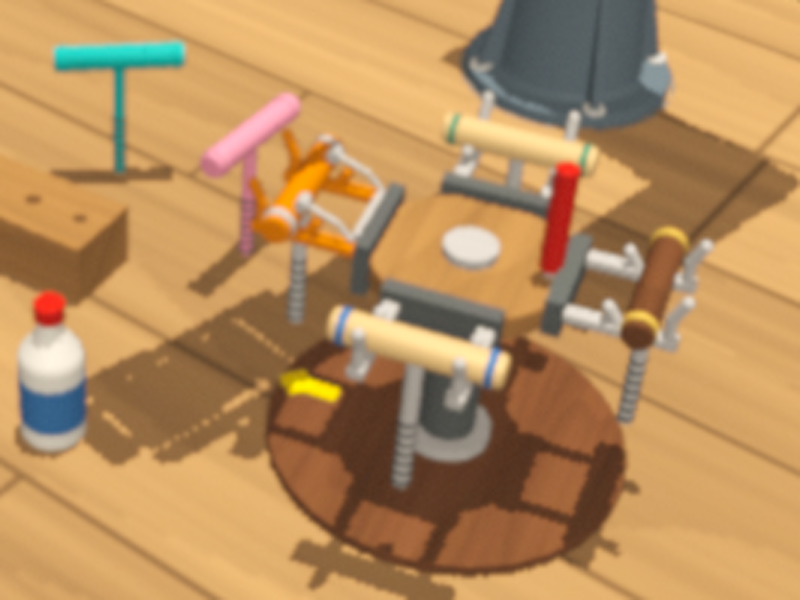

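Run:
```python
from h import *
W=dict(np.load("w14.npz"));S=camera_info("scene")
az=lambda d:np.degrees(np.arctan2(d[1],d[0]));k=260/600
P=lambda u,v:(200+(u+.5)*k-.5,(v+.5)*k-.5);g=lambda u,v,z:onz(W,*P(u,v),z)[:2]
a=g(224,389,.2285);b=g(391,308,.2285);c=g(179,292,.222);d=g(345,208,.222);p1=g(103,176,.2);p2=g(301,70,.2)
h1=g(136,342,.2057);h2=g(418,211,.2057);t1=g(237,207,.013);t2=g(258,203,.013);t=g(248,205,.013)
ax=np.array([.545,.198])
print("tips",az((a+b)/2-ax),az(b-a)-90,"clips",az((c+d)/2-ax),az(d-c)-90,"plate",az(p2-p1)-90,"handle",az(h2-h1)-90,(h1+h2)/2,az((h1+h2)/2-ax),np.hypot(*((h1+h2)/2-ax)),"arrow tail",az(t-ax))
print(a,b)
```

```text
tips -74.00293532921388 -74.26604333418229 clips -73.85366860313681 -74.01103662950146 plate -73.61392651908209 handle -75.69918646980692 [0.58083427 0.07399383] -73.88220559093948 0.12907991628626317 arrow tail -73.4048963564593
[0.55546984 0.0381798 ] [0.62088443 0.05660885]
```

The auger hangs seated: its handle runs (136,342)–(418,211) in the crop, outside the clips. The fork angles look about 0.9° different, so I'll track carousel features between before and after in the fixed scene camera.

Run:
```python
from h import *
S=camera_info("scene");T=camera_info("top")
im=camera("top");cv2.imwrite("pics/top14.png",im[:,:,::-1])
def track(I,f1,f2,box,z):
    a=cv2.imread(f1,0);b=cv2.imread(f2,0);m=np.zeros_like(a);x0,y0,x1,y1=box;m[y0:y1,x0:x1]=255
    p=cv2.goodFeaturesToTrack(a,25,.05,4,mask=m);q,st,er=cv2.calcOpticalFlowPyrLK(a,b,p,None,winSize=(15,15))
    ax=np.array([.545,.198]);r=[]
    for P,Q,s in zip(p[:,0],q[:,0],st[:,0]):
        if s:
            A=onz(I,*P,z)[:2]-ax;B=onz(I,*Q,z)[:2]-ax
            if np.hypot(*A)<.19:
                r.append(np.degrees(np.arctan2(A[0]*B[1]-A[1]*B[0],A@B)))
    print(box,len(r),np.round(np.sort(r),2),"median",np.median(r))
for b in [(388,288,455,325),(485,260,520,310),(425,225,485,250)]: track(S,"pics/scene7.png","pics/s14.png",b,.2)
track(S,"pics/scene7.png","pics/s14.png",(370,310,398,328),.013)
for b in [(145,245,175,302),(165,190,222,220)]: track(T,"pics/top11.png","pics/top14.png",b,.205)
```

```text
(388, 288, 455, 325) 23 [0.14 0.2  0.35 0.35 0.43 0.47 0.48 0.48 0.49 0.51 0.51 0.52 0.53 0.53
 0.54 0.55 0.56 0.56 0.57 0.6  0.61 0.65 0.72] median 0.5213425627481526
(485, 260, 520, 310) 18 [0.4  0.43 0.44 0.47 0.49 0.56 0.56 0.57 0.59 0.6  0.62 0.64 0.68 0.69
 0.69 0.71 0.89 0.98] median 0.5961655038563205
(425, 225, 485, 250) 15 [0.15 0.24 0.41 0.51 0.52 0.59 0.59 0.6  0.6  0.61 0.61 0.65 0.67 0.72
 0.76] median 0.5965697732503271
(370, 310, 398, 328) 9 [-1.34 -0.18  0.05  0.06  0.31  0.31  0.39  0.41  0.43] median 0.3063387485052789
(145, 245, 175, 302) 23 [0.34 0.45 0.46 0.49 0.49 0.51 0.53 0.54 0.54 0.57 0.57 0.58 0.58 0.59
 0.65 0.66 0.68 0.68 0.68 0.69 0.72 0.74 0.75] median 0.5788158670351435
(165, 190, 222, 220) 22 [0.49 0.52 0.53 0.54 0.55 0.56 0.57 0.58 0.61 0.61 0.61 0.62 0.62 0.62
 0.65 0.65 0.66 0.66 0.67 0.71 0.74 0.76] median 0.6138730906505432
```

View pics/top14.png

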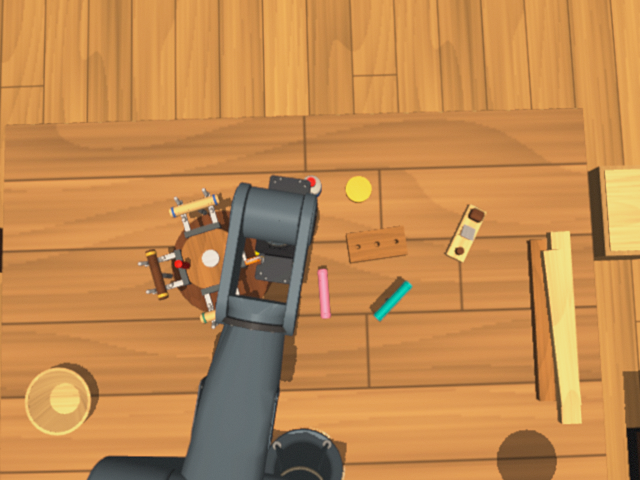

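Run:
```python
from h import *
a=cv2.imread("pics/top0.png",0);b=cv2.imread("pics/top14.png",0)
for n,(x0,y0,x1,y1) in dict(tin=(340,172,376,206),plane=(440,200,490,268),block=(345,225,410,268),pink=(314,260,335,322),turq=(368,275,415,325),glue=(306,176,324,200)).items():
    m=np.zeros_like(a);m[y0:y1,x0:x1]=255
    p=cv2.goodFeaturesToTrack(a,20,.05,4,mask=m);q,s,e=cv2.calcOpticalFlowPyrLK(a,b,p,None,winSize=(11,11))
    print(n,np.median((q-p)[s[:,0]==1][:,0],0).round(2))
o=get_obs();print(o["time"],o["joint_velocities"].round(3),o["ft_force"].round(1))
print(hand_in())
```

```text
tin [ 0.02 -0.16]
plane [-0.03  0.05]
block [0.05 0.44]
pink [4.16 0.07]
turq [ 0.05 -0.07]
glue [-12.87  78.15]
25.45 [-0.     0.002  0.001 -0.     0.001 -0.008] [-0.7 -0.3  0.7]
the job is handed in; nothing more can be done
None
```

Run:
```python
from h import *
for f in("top0","top14"):
    im=cv2.imread(f"pics/{f}.png")[:,:,::-1].copy()
    print(f,"pink",[x[:2] for x in blobs(im,(165,60,150),(179,200,255),40)],"redcap",[x[:2] for x in blobs(im,(0,200,120),(4,255,255),20)])
```

```text
top0 pink [([318, 269, 13, 49, 429], [323.7, 293.2])] redcap [([307, 178, 8, 8, 52], [310.5, 181.6]), ([225, 260, 8, 7, 43], [228.8, 262.6])]
top14 pink [([318, 269, 13, 49, 429], [323.7, 293.2])] redcap [([308, 178, 7, 8, 32], [311.7, 181.2]), ([174, 261, 9, 7, 55], [178.0, 263.8])]
```

I turned the carousel by its red peg until the orange fork stood over the arrow. I then hung the orange auger on it, let go and handed in at about 25 s; no verdict was reported.

- **Push:** the reading at bottom was 13.7 N, or about 15.7 N on the fork once the auger's roughly 2 N weight is added. It bottomed about 6 mm above the middle setting, and the last pictures show the handle seated between the clips and the upturned ends.
- **Alignment, not perfect:** I set the fork to within about 0.1° of the arrow, with roughly ±0.5° measuring error. Hanging the auger turned the carousel another 0.6° (tracked in two fixed cameras), so the fork ends about 0.6° off. I left it rather than nudge the peg again. A wrist view gave angles that disagreed by about 1°, and I trusted the fixed cameras instead.
- **Other things on the bench:** the tin, plane and turquoise auger stayed within 0.2 px in the top camera, and the block within 0.5 px.
    - **Pink auger:** the tracker showed a 4 px shift, but its colour blob is identical before and after, so the tracker was wrong.
    - **Glue bottle:** tracking failed because the arm partly hid it. Its red cap still shows within about 1 px of where it was.

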